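# Unscrew the sensor plug and lay it in the V-rest

### The arm

A 6-joint arm with a two-finger parallel gripper is mounted at the origin on a cart in front of the work surface, level with it; the furniture and walls round the work are solid. World frame = base frame: x ahead of the robot, y to its left, z up, the work surface at z = 0. Lengths are in m, angles in degrees, forces in N, time in s.
With the tool pointing down it reaches from about 0.3 to 0.825 m from the base axis. Payload 5.4 kg.
Tool frame: the origin (TCP) lies between the finger pads; the fingertips stand 11 mm ahead of it and the grasp point (between the pads) lies 8 mm behind it; z points along the fingers, y is the direction in which the jaws open and shut (so a half turn about z gives the same grasp; the last joint's range is limited). The gripper opens to 92 mm and grips with 3 to 60 N. Pads are 20 mm wide; open, the fingers measure 128 mm over their backs; the gripper's body (75 mm by 189 mm) begins 69 mm behind the grasp point.
Start: joints at [-88.127, 9.076, 91.501, -0, 79.423, -12.038], TCP at [0.138, -0.558, 0.226] pointing down, gripper open.
Joint ranges: [-166.64, 166.64], [-54.1, 131.32], [10.49, 154.53], [-73.88, 253.88], [9.74, 151.15], [-171.62, 171.62]. Speed limits (degrees/s): [147.25, 147.25, 180, 180, 180, 180].

### API

Orientations are given as a 3x3 rotation matrix whose columns are the frame's x, y, z axes.
In Python, from plant import bot gives the robot as it stands. The module is installed in compiled form; this text tells all that it offers.
- The arm moves only by the tool jog_arm, never from a script. Its argument "commands" is a list of rows, each an object with "offset": the shift along the tool's x, y, z in m, a list of three; "dr": the turn, a rotation vector about the tool's x, y, z in degrees, a list of three; "fingers": the finger opening in m, from 0 to 0.0919. In form: [{"offset": [tx, ty, tz], "dr": [rx, ry, rz], "fingers": fingers}, ...]. A call has 1 to 20 rows; each row shifts and turns the commanded pose from where the row before left it, along the tool's axes as they then stand; what a row does not reach is not made up. A row lasts 1/12 s, in which the tool goes at most 41.7 mm and 7.16 degrees, less where a joint would pass 70% of its speed; a pose out of reach is approached as far as the arm can. A call with a gripper value outside its range is refused whole. The fingers move at their own pace and stop on an object; "force" is the grip in N (left out, the last holds). Time passes only in rows, so rows that do not move let the fingers close. It gives the time, the measured TCP pose, the force and the opening at its end, in the units of the state.
- bot.sense(): the state, without advancing time (a new reading comes with each control period).
- bot.capture(name): name is "scene" or "side" or "wrist"; returns (picture, depth): 384x512x3 uint8, blue, green, red; 384x512 float32, m along the optical axis (not along the pixel's ray), 0 where there is no reading.
- bot.camera_model(name): a dict with "fov_y" (degrees; the focal length in pixels is half the picture's height over the tangent of half this angle, whatever the lens; pixels are square), "cx", "cy" (the principal point, pixels), "position" and "rotation" of the camera in the world. Camera axes: x right, y up, looking along -z (the intrinsics and any distortion apply to the point x, -y, -z); pixel columns grow to the right and rows downward; lengths in m; the calibration is good to about 2 mm. A picture is of the moment at which its call begins: read the wrist's pose just before it. camera_model takes no time and is no camera call; for the wrist camera it gives the pose at the moment of the call.
- bot.finish_job(): hands the job in, once; it reports no verdict.
The state is a dict: "clock": time; "q": joint angles; "qd": joint speeds; "effort": joint torques, N m; "position": TCP position; "tool_rot": TCP orientation; "force": force on the tool from outside, world axes, zero at the start; "torque": the same for the moment, N m; "opening": finger opening in m.
Only numpy, scipy, OpenCV 4.12 (cv2) and the standard library are available. Lean on these libraries where they do the work, as an engineer would, in place of code of your own. Each camera call takes 0.05 s, during which the arm holds its last target.

### The job

Unscrew the sensor plug from the side port of the white vessel: swing its red lever from the right over the top to the left (anticlockwise as you face the port) until the thread lets go, draw the plug straight out, and lay it with its square hub down in the blue V-shaped rest, lever pointing up. Let go of it there and leave the other things as they stand.

Things in the scene. Friction and masses are not known exactly. Their poses are not given: they have to be found in the camera images.
- vessel: Fixed white vessel, 130 deep x 186 wide x 233 mm high to the top of its lid knob, with a steel port on its front. Origin on the worktop under the centre of the port's mouth; x points along the port's axis into the vessel, y to the left as you face the port. The front wall is 56 mm behind the mouth, so the port is 56 mm long; its outer diameter is 62 mm.
- port_mouth (a point): Centre of the port's mouth, 120 mm up; axes as vessel, z up. The coarse, greased right-hand thread takes 80 degrees of turn, which brings the plug 6 mm out along -x; 1 to 2 mm of play, so the plug droops 2 or 3 degrees. A stop ends the turn 4 degrees further; from there the plug pulls straight out along -x, its lugs clear of the thread after 20 mm, its tip clear of the mouth after 50 mm.
- plug_lever (a point): Centre of the red grip of the plug's lever, 90 mm from the plug's axis: a flat paddle 34 mm along x (the axis), 14 mm thick in y (direction of swing), 66 mm long in z (54 to 120 mm from the axis); a 15 mm round stem joins it to the hub. z points away from the axis. Screwed home it leans 40 degrees from upright to the right (-y of the port); unscrewed, 40 degrees to the left.
- plug: Loose plug, about 0.2 kg. Origin at the centre of its aluminium hub, on the plug's axis at the foot of the lever; x along the axis to the tip, z along the lever. The hub is a square bar, 40 x 40 mm, 50 mm long along x, one edge toward the lever and one away from it (56 mm edge to edge). Screwed home, its centre is 26 mm in front of the port's mouth.
- plug_tip (a point): Tip of the plug's grey shank (28 mm diameter, two lugs reaching 22 mm from the axis), on the axis, 78 mm from the plug's origin; axes as plug.
- rest_seat (a point): Where the hub's centre lies when seated in the fixed, slippery blue V-rest (base 100 x 90 mm, 70 mm high), 58 mm above the worktop. x runs along the groove, z up. Groove 80 mm long, open at both ends, two 45-degree faces that meet 28 mm under this point and end 11 mm above it, 79 mm apart. The hub's lower edge fits in it, lever up, the tip toward either end.
- beaker: Glass beaker, 70 x 76 x 85 mm, standing behind the rest; origin under its centre. Leave alone.
- indicator: Brown reagent bottle with black cap, 42 mm diameter, 93 mm high, standing to the left of the vessel; origin under its centre. Leave alone.
- tape: Roll of label tape lying flat, 68 mm diameter, 18 mm high, at the left; origin under its centre. Leave alone.

How it is judged (in metres and radians):
On the way, in this order (a step that is already met when the one before it is completed fails the run):
1. the plug is unscrewed: its lever leans at least 30 degrees to the left while the shank is still in the port (y of plug_lever in the frame of port_mouth above 0.045 m and x of plug_tip in the frame of port_mouth above 0.03 m and angle between the x axis of plug and the x axis of port_mouth, either way round below 0.15 rad), for 0.05 s.
2. the plug is drawn out of the port, tip clear in front of the mouth (x of plug_tip in the frame of port_mouth below -0.003 m), for 0.05 s.
At the end, for the whole second after the job is handed in: The plug lies still in the V-rest: hub centre within 25 mm of the seat along the groove, within 6 mm across it and not more than 6 mm above it, axis within 0.15 rad of the groove, lever within 0.2 rad of upright (x of plug in the frame of rest_seat between -0.025 and 0.025 m and y of plug in the frame of rest_seat between -0.006 and 0.006 m and z of plug in the frame of rest_seat below 0.006 m and angle between the x axis of plug and the x axis of rest_seat, either way round below 0.15 rad and angle between plug_lever's own z axis and vertical below 0.2 rad and linear speed of plug below 0.02 m/s); the robot touches nothing.
It fails at once if the beaker is disturbed (moved more than 20 mm) (distance of beaker from where it was at the start of the episode above 0.02 m).
It fails at once if the brown bottle is disturbed (moved more than 20 mm) (distance of indicator from where it was at the start of the episode above 0.02 m).
It fails at once if the tape roll is disturbed (moved more than 20 mm) (distance of tape from where it was at the start of the episode above 0.02 m).
It also fails if it takes over 51 s, if anything falls off the work surface, if the arm or the gripper's body presses on something with over 40 N, if the wrist force passes 120 N, or if a joint passes its speed limit or range.

## Working session

There is one attempt and no reset: what is moved stays moved. The work goes in short steps, Python scripts to look and compute and a tool call to move; the robot and the scene stay as the last step left them, time stands still between calls to the robot, and variables do not carry over. Pictures are saved under pics/ and viewed, and the job is handed in when it is done.

Besides the shell and the picture viewer there is one more tool, called after "Call:" by a JSON object that holds its "method" and its "body", one argument or row to a line. jog_arm: Moves the arm, as the interface text tells. Its arguments: {"type":"object","properties":{"commands":{"type":"array"},"force":{"type":"number"}},"required":["commands"]}

```bash
mkdir -p pics
python3 - <<'E'
from plant import bot
import cv2,numpy as np
for n in ["scene","side","wrist"]:
    m=bot.camera_model(n);p,d=bot.capture(n)
    np.savez(f"{n}0.npz",p=p,d=d,**m)
    cv2.imwrite(f"pics/{n}0.png",p); print(n,{k:(np.round(v,4).tolist()) if not isinstance(v,str) else v for k,v in m.items()})
s=bot.sense();print(s)
E
```

```text
scene {'fov_y': 48.1599, 'cx': 255.4319, 'cy': 188.7213, 'position': [0.0574, 0.9784, 0.6921], 'rotation': [[-0.8557, 0.2524, -0.4518], [-0.5174, -0.4413, 0.7332], [-0.0143, 0.8611, 0.5082]]}
side {'fov_y': 47.351, 'cx': 264.0357, 'cy': 185.9711, 'position': [0.5469, -0.8513, 0.7653], 'rotation': [[0.9993, 0.024, -0.0288], [-0.0371, 0.5241, -0.8509], [-0.0053, 0.8513, 0.5246]]}
wrist {'fov_y': 66.0592, 'cx': 250.8854, 'cy': 190.9969, 'position': [0.2141, -0.5372, 0.3835], 'rotation': [[0.2395, 0.9329, 0.2689], [-0.9709, 0.2304, 0.0655], [-0.0008, -0.2768, 0.9609]]}
{'clock': 0.15, 'q': array([-8.81276560e+01,  9.10581276e+00,  9.15523201e+01, -3.00067877e-04,
        7.94229336e+01, -1.20370332e+01]), 'qd': array([-0.01889078, -0.05873338, -0.17274522, -0.04710372,  0.1927993 ,
        0.07294323]), 'effort': array([ 5.25235373e-04, -3.85917270e+01, -3.22435248e+01,  7.02852337e-02,
        3.50872020e-02, -8.07123934e-05]), 'position': array([ 0.13819334, -0.55768668,  0.22485947]), 'tool_rot': array([[ 9.70676928e-01,  2.40387811e-01, -5.13733389e-05],
       [ 2.40387641e-01, -9.70675941e-01,  1.41395262e-03],
       [ 2.90030111e-04, -1.38484070e-03, -9.99998999e-01]]), 'force': array([ 0.11645459, -0.61612003,  0.38666253]), 'torque': array([-0.00530265, -0.021866  ,  0.01572166]), 'opening': 0.09182533544407222}
```

View pics/scene0.png

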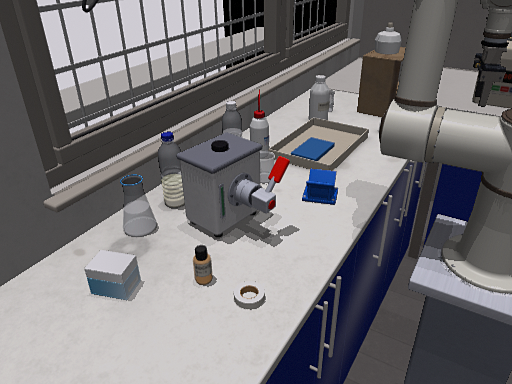

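View pics/side0.png

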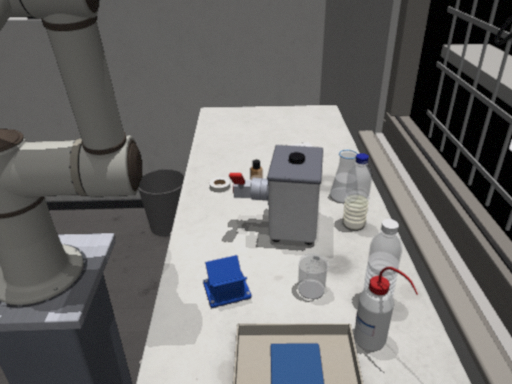

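View pics/wrist0.png

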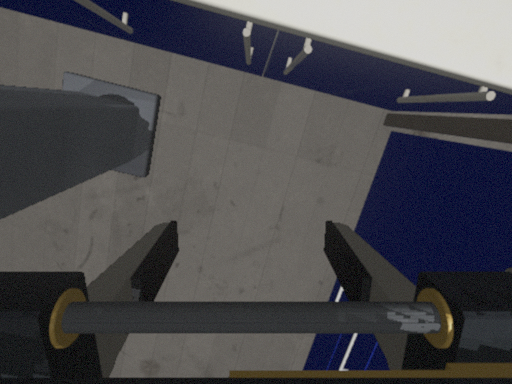

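The scene view shows the vessel at about (215,190), the plug's hub at (263,202), its red lever at (278,170), and the blue rest at (320,186). The brown bottle is at (203,265) and the tape at (250,295). The side view shows the rest at (227,280), the vessel at (297,195) and the beaker at (313,280). Next I turn the pixels into points.

```bash
cat > h.py <<'E'
import numpy as np,cv2
def cloud(n,tag="0"):
    z=np.load(f"{n}{tag}.npz");p,d=z["p"],z["d"];h=p.shape[0]
    f=h/2/np.tan(np.radians(float(z["fov_y"]))/2)
    v,u=np.mgrid[:p.shape[0],:p.shape[1]]
    c=np.stack([(u-z["cx"])/f*d,-(v-z["cy"])/f*d,-d],-1)
    W=c@z["rotation"].T+z["position"]
    return p,d,W
def red(p):
    b,g,r=[p[...,i].astype(int) for i in range(3)]
    return (r>110)&(r>2*g)&(r>2*b)
def blue(p):
    b,g,r=[p[...,i].astype(int) for i in range(3)]
    return (b>60)&(b>2*g)&(b>3*r)
E
python3 - <<'E'
from h import *
np.set_printoptions(precision=4,suppress=True)
for n in ["scene","side"]:
    p,d,W=cloud(n)
    for nm,m in (("red",red(p)),("blue",blue(p))):
        k,l,st,c=cv2.connectedComponentsWithStats(m.astype(np.uint8))
        for i in range(1,k):
            if st[i,4]<25: continue
            P=W[(l==i)&(d>0)]
            if len(P)<10 or P[:,2].max()<-.05: continue
            print(n,nm,st[i],"med",np.median(P,0),"lo",np.percentile(P,3,0),"hi",np.percentile(P,97,0))
    # table
    print("z table",np.median(W[300,200],0) if 0 else W[330,150] if n=="scene" else W[150,220])
    cv2.imwrite(f"pics/{n}0z.png",cv2.resize(p[120:320,150:350] if n=="scene" else p[130:330,170:370],None,fx=3,fy=3,interpolation=cv2.INTER_NEAREST))
E
```

```text
scene red [254 110  10   4  27] med [ 0.7864 -0.2321  0.1663] lo [ 0.7714 -0.2484  0.1637] hi [ 0.8014 -0.2197  0.1681]
scene red [268 156  21  26 278] med [0.5062 0.1388 0.1906] lo [0.4909 0.1196 0.1681] hi [0.5235 0.1587 0.2114]
scene blue [161 132  12   9  61] med [0.8342 0.1802 0.2253] lo [0.8252 0.1621 0.2126] hi [0.8475 0.1867 0.2275]
scene blue [307 169  29  18 381] med [ 0.4818 -0.1041  0.0591] lo [ 0.4403 -0.1248  0.0431] hi [ 0.521  -0.0368  0.0704]
scene blue [302 185  36  19 410] med [ 0.4696 -0.0578  0.0147] lo [ 0.4286 -0.1044  0.0065] hi [ 0.5172 -0.032   0.0454]
z table [0.5625 0.576  0.0046]
side red [230 173  11   4  42] med [0.5059 0.1131 0.2063] lo [0.4932 0.1092 0.202 ] hi [0.5186 0.1176 0.2105]
side red [389 267  24  18  36] med [ 0.8103 -0.2777  0.2211] lo [ 0.7972 -0.2995  0.2165] hi [ 0.8217 -0.255   0.224 ]
side red [370 276  19  14 173] med [ 0.7882 -0.2405  0.1637] lo [ 0.7725 -0.2539  0.1618] hi [ 0.804  -0.2246  0.166 ]
side blue [357 154  11   8  64] med [0.8405 0.1596 0.2233] lo [0.8276 0.1535 0.2161] hi [0.8529 0.1761 0.2256]
side blue [ 205  257   45   50 1445] med [ 0.4793 -0.0883  0.0342] lo [ 0.4393 -0.1312  0.0082] hi [ 0.5238 -0.0469  0.0671]
z table [0.4295 0.6592 0.001 ]
```

```bash
ls pics
```

```text
scene0.png
scene0z.png
side0.png
side0z.png
wrist0.png
```

View pics/scene0z.png

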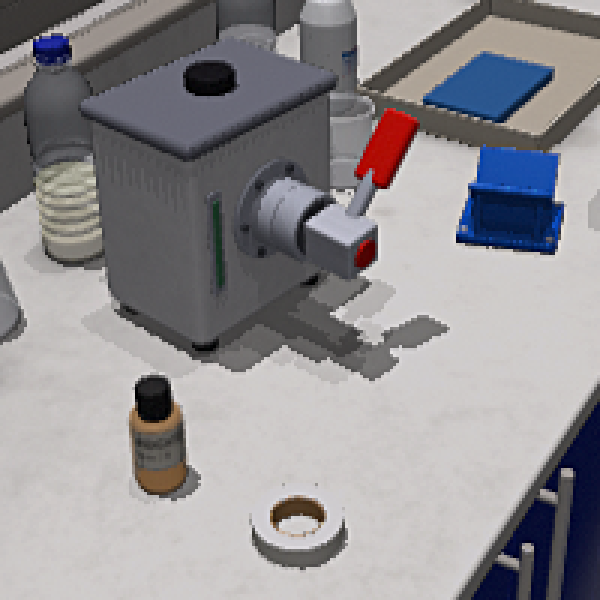

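View pics/side0z.png

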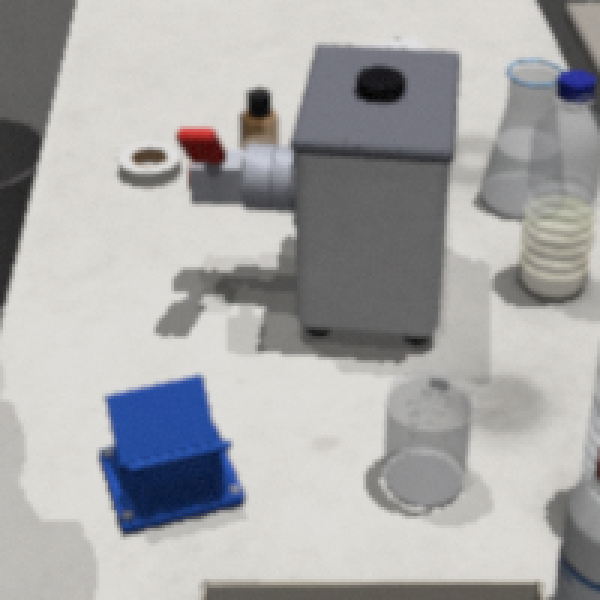

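Run:
```python
from h import *
np.set_printoptions(precision=4,suppress=True)
def plane(P):
    for _ in range(5):
        c=P.mean(0);n=np.linalg.svd(P-c)[2][2];r=abs((P-c)@n);P=P[r<max(.0015,2*np.median(r))]
    return c,n,np.std((P-P.mean(0))@n),len(P)
p,d,W=cloud("scene")
def box(W,x0,x1,y0,y1,ox=150,oy=120):
    a=W[int(oy+y0/3):int(oy+y1/3),int(ox+x0/3):int(ox+x1/3)].reshape(-1,3); return a
print("front wall a",plane(box(W,225,240,200,320)))
print("front wall b",plane(np.r_[box(W,212,240,170,320),box(W,270,310,120,160)]))
print("left wall",plane(box(W,115,195,160,300)))
print("hub left face",plane(box(W,312,345,228,262)))
print("hub end face",plane(box(W,350,373,228,270)))
print("lid",plane(box(W,130,300,90,130)))
hu=box(W,312,345,228,262);print(hu.min(0),hu.max(0))
# scene red
m=red(p);l=cv2.connectedComponents(m.astype(np.uint8))[1];P=W[l==l[170,278]];print("lever",plane(P));np.save("lever.npy",P)
print("redbutton",W[int(120+252/3),int(150+365/3)])
p2,d2,W2=cloud("side")
print("right wall",plane(box(W2,310,430,170,310,170,130)))
print("lid",plane(box(W2,325,450,60,140,170,130)))
print("hub side",plane(box(W2,197,235,175,197,170,130)))
print("port side top",box(W2,245,290,145,205,170,130)[:,2].max())
# rest faces
print("rest slope side",plane(box(W2,120,205,395,455,170,130)))
print("rest slope scene",plane(box(W,485,550,155,183)))
print("outer side",plane(box(W2,135,215,470,505,170,130)))
print("outer scene",plane(box(W,480,545,205,225)))
```

```text
front wall a (array([0.61  , 0.2237, 0.0896]), array([ 0.9902, -0.1394,  0.0103]), np.float64(0.000796361800015328), 132)
front wall b (array([0.6066, 0.2064, 0.1253]), array([-0.9894,  0.1437, -0.0184]), np.float64(0.0010374378164590724), 403)
left wall (array([0.6693, 0.2551, 0.1183]), array([ 0.1694,  0.9855, -0.0008]), np.float64(0.0007720019171043695), 966)
hub left face (array([0.5146, 0.22  , 0.1346]), array([-0.7841, -0.0172, -0.6203]), np.float64(0.0032799963086314146), 64)
hub end face (array([0.495 , 0.2034, 0.1274]), array([-0.8712, -0.4907,  0.0108]), np.float64(0.005618957153269136), 112)
lid (array([0.6541, 0.2115, 0.2187]), array([-0.0108, -0.0138,  0.9998]), np.float64(0.0006916615213886986), 425)
[0.0574 0.1942 0.1047] [0.5396 0.9784 0.6921]
lever (array([0.5069, 0.1382, 0.1912]), array([-0.0589, -0.7538, -0.6544]), np.float64(0.0008603877908057235), 174)
redbutton [0.4951 0.1959 0.1189]
right wall (array([0.6528, 0.0774, 0.1201]), array([-0.1789, -0.9839, -0.0016]), np.float64(0.000802236058580174), 1055)
lid (array([0.6715, 0.1447, 0.2172]), array([ 0.0025, -0.0012,  1.    ]), np.float64(0.0007214088660581567), 777)
hub side (array([0.518 , 0.1605, 0.1271]), array([-0.0195, -0.5346, -0.8448]), np.float64(0.005508226075394722), 91)
port side top 0.7652578610133676
rest slope side (array([ 0.4762, -0.0736,  0.0545]), array([-0.2717, -0.6593, -0.7011]), np.float64(0.010703286416029384), 461)
rest slope scene (array([ 0.4861, -0.1018,  0.0596]), array([-0.2361,  0.4163, -0.878 ]), np.float64(0.00877072538033397), 220)
outer side (array([ 0.4854, -0.1077,  0.02  ]), array([-0.0355, -0.7035, -0.7098]), np.float64(0.007833762215453831), 312)
outer scene (array([ 0.4752, -0.0693,  0.0255]), array([-0.2191,  0.7615, -0.6101]), np.float64(0.0039908899257704005), 113)
```

Run:
```python
from h import *
np.set_printoptions(precision=4,suppress=True)
for n in ["scene","side"]:
    p,d,W=cloud(n)
    m=blue(p)&(W[...,0]>.40)&(W[...,0]<.56)&(W[...,1]>-.18)&(W[...,1]<.0)&(W[...,2]<.09)&(W[...,2]>-.01)
    P=W[m]; print(n,len(P),P.min(0),P.max(0))
    # local normals by RANSAC planes
    R=np.random.default_rng(0);Q=P.copy()
    for k in range(4):
        best=0
        for _ in range(800):
            a=Q[R.choice(len(Q),3,replace=False)];nn=np.cross(a[1]-a[0],a[2]-a[0]);L=np.linalg.norm(nn)
            if L<1e-5: continue
            nn/=L;r=abs((Q-a[0])@nn)<.0015
            if r.sum()>best: best=r.sum();br=r
        A=Q[br];c=A.mean(0);nn=np.linalg.svd(A-c)[2][2]; nn*=np.sign(nn[2]+1e-3*nn[1])
        print(" plane",best,"c",c,"n",nn,"groove yaw",np.degrees(np.arctan2(-nn[0],nn[1])), "lo",A.min(0),"hi",A.max(0))
        Q=Q[~br]
        if len(Q)<40: break
    # footprint in top view
    rect=cv2.minAreaRect((P[P[:,2]<.02][:,:2]*1000).astype(np.float32));print(" base rect",rect)
    T=P[P[:,2]>.062]; print(" top",len(T),T.mean(0)); rect=cv2.minAreaRect((P[:,:2]*1000).astype(np.float32));print(" all rect",rect)
    # brown bottle/tape regions
p,d,W=cloud("scene")
print("tape",W[294,236],W[294,263],"bottle cap",W[250,201],W[270,203],"beaker",cloud("side")[2][290,312])
```

```text
scene 786 [ 0.4198 -0.1316  0.0035] [ 0.5298 -0.0262  0.0722]
 plane 178 c [ 0.4819 -0.0946  0.0452] n [-0.224   0.6111  0.7592] groove yaw 20.129928342930352 lo [ 0.4307 -0.1275  0.0035] hi [ 0.5266 -0.0366  0.0704]
 plane 123 c [ 0.4699 -0.0587  0.0136] n [0.0175 0.0213 0.9996] groove yaw -39.41603135034481 lo [ 0.4219 -0.118   0.0107] hi [ 0.5298 -0.0274  0.0165]
 plane 101 c [ 0.4767 -0.0833  0.0384] n [-0.1082  0.5754  0.8107] groove yaw 10.646923253937436 lo [ 0.422  -0.1241  0.0046] hi [ 0.5224 -0.032   0.0673]
 plane 70 c [ 0.4663 -0.044   0.0451] n [ 0.2999 -0.9536  0.0252] groove yaw -162.54292184554217 lo [ 0.4304 -0.0562  0.006 ] hi [ 0.5035 -0.0309  0.0722]
 base rect ((477.4105529785156, -75.51641845703125), (97.65745544433594, 85.1997299194336), 16.861032485961914)
 top 152 [ 0.4794 -0.0843  0.0666]
 all rect ((477.56329345703125, -79.37948608398438), (98.16139221191406, 91.15419006347656), 14.736214637756348)
side 1435 [ 0.429  -0.1392  0.0032] [ 0.5351 -0.0353  0.0711]
 plane 438 c [ 0.4754 -0.0705  0.0426] n [ 0.1999 -0.6708  0.7142] groove yaw -163.40323083065684 l
[... 223 characters left out ...]
c [ 0.4825 -0.09    0.0302] n [ 0.1476 -0.5213  0.8405] groove yaw -164.19687073339097 lo [ 0.4392 -0.1361  0.0051] hi [ 0.535  -0.0353  0.0619]
 plane 136 c [ 0.4775 -0.0702  0.0458] n [ 0.2015 -0.6662  0.7181] groove yaw -163.17163571699083 lo [ 0.4376 -0.114   0.0095] hi [ 0.5257 -0.0429  0.0678]
 base rect ((482.186279296875, -91.73624420166016), (94.4203872680664, 77.86683654785156), 14.581069946289062)
 top 160 [ 0.4823 -0.0914  0.0655]
 all rect ((481.14093017578125, -86.43157196044922), (94.82754516601562, 86.20675659179688), 17.229263305664062)
tape [0.4577 0.4165 0.0211] [0.4078 0.3857 0.0197] bottle cap [0.5537 0.4059 0.0965] [0.5467 0.414  0.0481] beaker [ 0.6809 -0.1214  0.0301]
```

```bash
cat >> h.py <<'E'
from scipy.spatial.transform import Rotation as Ro
X=np.array([.9848,-.1736,0]);Y=np.array([.1736,.9848,0]);Z=np.array([0,0,1.]);M=np.array([.5467,.1866,.120])
def lev(th,out=0.,rad=.082,M=M,X=X,Y=Y):
    "tool pose gripping lever at angle th deg (left +), plug drawn out by out; TCP at radius rad"
    t=np.radians(th);L=np.sin(t)*Y+np.cos(t)*Z
    R=np.stack([X,np.cross(-L,X),-L],1)
    return M-X*(.026+out)+rad*L,R
def rows(p0,R0,p1,R1,N):
    w=Ro.from_matrix(R0.T@R1).as_rotvec()/N
    S=np.zeros((3,3));A=np.eye(3);r=Ro.from_rotvec(w).as_matrix()
    for k in range(N): S+=A;A=A@r
    t=np.linalg.solve(S,R0.T@(p1-p0))
    print("N",N,"offset",np.round(t,5).tolist(),"dr",np.round(np.degrees(w),3).tolist(), "norm mm",round(1000*np.linalg.norm(t),2))
def here():
    from plant import bot
    s=bot.sense();print("t",round(s["clock"],2),"q",np.round(s["q"],1),"p",np.round(s["position"],4),"F",np.round(s["force"],1),"T",np.round(s["torque"],2),"op",round(s["opening"],4));return s["position"],s["tool_rot"]
E
python3 - <<'E'
from h import *
p,R=here(); t=lev(-40,0,.182);print(t[0]); rows(p,R,*t,24)
E
```

```text
t 0.15 q [-88.1   9.1  91.6  -0.   79.4 -12. ] p [ 0.1382 -0.5577  0.2249] F [ 0.1 -0.6  0.4] T [-0.01 -0.02  0.02] op 0.0918
[0.5007862  0.07590446 0.25942009]
N 24 offset [0.01641, -0.02532, 0.0077] dr [1.639, 0.348, 0.955] norm mm 31.14
```

Run:
```python
from h import *
p,R=here()
for i in range(24):
    p=p+R@np.array([.0164,-.0253,.0077]);R=R@Ro.from_rotvec(np.radians([1.64,.35,.955])).as_matrix()
    if i%3==2: print(i,p.round(3),R[:,2].round(2))
```

```text
t 0.15 q [-88.1   9.1  91.6  -0.   79.4 -12. ] p [ 0.1382 -0.5577  0.2249] F [ 0.1 -0.6  0.4] T [-0.01 -0.02  0.02] op 0.0918
2 [ 0.169 -0.472  0.204] [-0.    0.09 -1.  ]
5 [ 0.204 -0.387  0.191] [ 0.    0.18 -0.98]
8 [ 0.244 -0.302  0.186] [ 0.01  0.26 -0.97]
11 [ 0.287 -0.22   0.187] [ 0.02  0.34 -0.94]
14 [ 0.335 -0.14   0.195] [ 0.04  0.42 -0.91]
17 [ 0.386 -0.064  0.211] [ 0.06  0.5  -0.86]
20 [0.442 0.008 0.232] [ 0.08  0.57 -0.82]
23 [0.501 0.075 0.26 ] [ 0.11  0.63 -0.77]
```

Call:
{"method": "jog_arm", "body": {
  "commands": [
    {"offset":[0.0164,-0.0253,0.0077],"dr":[1.64,0.35,0.955],"fingers":0.07},
    {"offset":[0.0164,-0.0253,0.0077],"dr":[1.64,0.35,0.955],"fingers":0.07},
    {"offset":[0.0164,-0.0253,0.0077],"dr":[1.64,0.35,0.955],"fingers":0.07},
    {"offset":[0.0164,-0.0253,0.0077],"dr":[1.64,0.35,0.955],"fingers":0.07},
    {"offset":[0.0164,-0.0253,0.0077],"dr":[1.64,0.35,0.955],"fingers":0.07},
    {"offset":[0.0164,-0.0253,0.0077],"dr":[1.64,0.35,0.955],"fingers":0.07},
    {"offset":[0.0164,-0.0253,0.0077],"dr":[1.64,0.35,0.955],"fingers":0.07},
    {"offset":[0.0164,-0.0253,0.0077],"dr":[1.64,0.35,0.955],"fingers":0.07},
    {"offset":[0.0164,-0.0253,0.0077],"dr":[1.64,0.35,0.955],"fingers":0.07},
    {"offset":[0.0164,-0.0253,0.0077],"dr":[1.64,0.35,0.955],"fingers":0.07},
    {"offset":[0.0164,-0.0253,0.0077],"dr":[1.64,0.35,0.955],"fingers":0.07},
    {"offset":[0.0164,-0.0253,0.0077],"dr":[1.64,0.35,0.955],"fingers":0.07},
    {"offset":[0.0164,-0.0253,0.0077],"dr":[1.64,0.35,0.955],"fingers":0.07},
    {"offset":[0.0164,-0.0253,0.0077],"dr":[1.64,0.35,0.955],"fingers":0.07},
    {"offset":[0.0164,-0.0253,0.0077],"dr":[1.64,0.35,0.955],"fingers":0.07},
    {"offset":[0.0164,-0.0253,0.0077],"dr":[1.64,0.35,0.955],"fingers":0.07}
  ]
}}

```text
clock: 1.48
position: [0.352, -0.1128, 0.1999]
tool_rot: [[0.999, -0.019, 0.046], [-0.038, -0.893, 0.449], [0.033, -0.45, -0.892]]
force: [-0.8, -0.1, -0.2]
opening: 0.0697
```

Run:
```python
from h import *
p,R=here(); t=lev(-40,0,.182);print(t[0]); rows(p,R,*t,9)
```

```text
t 1.48 q [-53.3 -11.6 118.8  17.8  93.2  36.2] p [ 0.352  -0.1128  0.1999] F [-0.8 -0.1 -0.2] T [-0.21  0.04 -0.04] op 0.0697
[0.5007862  0.07590446 0.25942009]
N 9 offset [0.01453, -0.02242, 0.00686] dr [1.451, 0.306, 0.843] norm mm 27.58
```

Call:
{"method": "jog_arm", "body": {
  "commands": [
    {"offset":[0.0145,-0.0224,0.0069],"dr":[1.45,0.305,0.84],"fingers":0.07},
    {"offset":[0.0145,-0.0224,0.0069],"dr":[1.45,0.305,0.84],"fingers":0.07},
    {"offset":[0.0145,-0.0224,0.0069],"dr":[1.45,0.305,0.84],"fingers":0.07},
    {"offset":[0.0145,-0.0224,0.0069],"dr":[1.45,0.305,0.84],"fingers":0.07},
    {"offset":[0.0145,-0.0224,0.0069],"dr":[1.45,0.305,0.84],"fingers":0.07},
    {"offset":[0.0145,-0.0224,0.0069],"dr":[1.45,0.305,0.84],"fingers":0.07},
    {"offset":[0.0145,-0.0224,0.0069],"dr":[1.45,0.305,0.84],"fingers":0.07},
    {"offset":[0.0145,-0.0224,0.0069],"dr":[1.45,0.305,0.84],"fingers":0.07},
    {"offset":[0,0,0],"dr":[0,0,0],"fingers":0.07}
  ]
}}

```text
clock: 2.23
position: [0.4835, 0.0575, 0.2512]
tool_rot: [[0.988, -0.117, 0.103], [-0.156, -0.773, 0.614], [0.008, -0.623, -0.782]]
force: [0.4, 0.9, 0.0]
opening: 0.0698
```

Run:
```python
from h import *
p,R=here(); t=lev(-40,0,.182);print(t[0],p-t[0]); rows(p,R,*t,1)
from plant import bot
for n in ["wrist","scene"]:
    m=bot.camera_model(n);pp,d=bot.capture(n)
    np.savez(f"{n}1.npz",p=pp,d=d,**m)
    cv2.imwrite(f"pics/{n}1.png",pp)
```

```text
t 2.23 q [-31.2  -4.6 110.5  35.4  90.4  62.6] p [0.4835 0.0575 0.2512] F [0.4 0.9 0. ] T [-0.25  0.04  0.01] op 0.0698
[0.5007862  0.07590446 0.25942009] [-0.01724734 -0.01841264 -0.00823167]
N 1 offset [0.01423, -0.02139, 0.00665] dr [1.459, 0.316, 1.088] norm mm 26.54
```

View pics/wrist1.png

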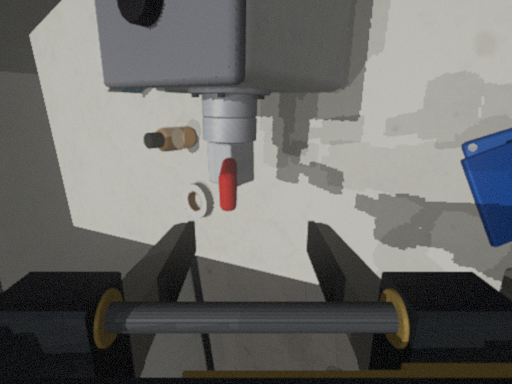

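View pics/scene1.png

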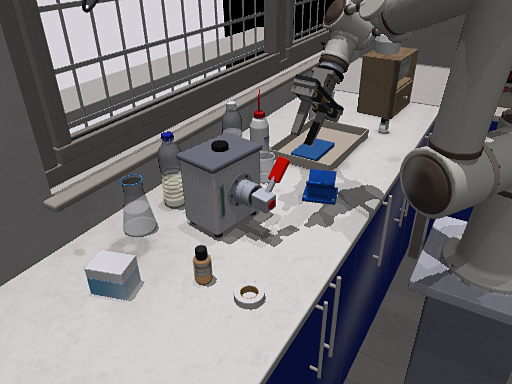

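The wrist view shows the red lever end-on at about (228,185), in line with the port at (229,120). The jaws are centred near column 250 and still offset. I check the lever's position in this view against the earlier estimate.

Run:
```python
from h import *
np.set_printoptions(precision=4,suppress=True)
pp,d,W=cloud("wrist","1");m=red(pp)&(d>0);P=W[m]
L=lev(-40)[1][:,2]*-1; T=np.cross(X,L) # swing normal
hub=M-.026*X
Q=P-hub; print(m.sum()); 
E=np.stack([Q@X,Q@Y,Q@Z,Q@L,Q@T],1)
print("x',y',z',radial,swing: lo",np.percentile(E,2,0),"med",np.median(E,0),"hi",np.percentile(E,98,0))
top=E[E[:,3]>.115];print("top face",len(top),top.mean(0),top.min(0),top.max(0))
for n,t in (("scene","0"),("scene","1"),("side","0")):
    p_,d_,W_=cloud(n,t);mm=red(p_)&(np.linalg.norm(W_-(hub+.09*L),axis=2)<.08);Q=W_[mm]-hub;E=np.stack([Q@X,Q@L,Q@T],1);print(n,t,len(E),np.percentile(E,2,0),np.percentile(E,98,0))
print("vessel front via wrist")
```

```text
511
x',y',z',radial,swing: lo [-0.0178 -0.0799  0.0705  0.0901 -0.0031] med [-0.0012 -0.0762  0.0878  0.1162  0.0018] hi [ 0.0131 -0.0559  0.0908  0.1181  0.0067]
top face 439 [-0.0027 -0.0764  0.0878  0.1164  0.0021] [-0.0185 -0.0804  0.0834  0.115  -0.0038] [ 0.0121 -0.0711  0.0913  0.1184  0.0075]
scene 0 278 [-0.0201  0.0583 -0.0074] [0.011  0.1182 0.0012]
scene 1 276 [-0.0201  0.0582 -0.0078] [0.0119 0.1182 0.0006]
side 0 42 [-0.014   0.1137  0.0005] [0.0115 0.1203 0.0091]
vessel front via wrist
```

Call:
{"method": "jog_arm", "body": {
  "commands": [
    {"offset":[0.0072,-0.0107,0.0033],"dr":[0.73,0.16,0.54],"fingers":0.07},
    {"offset":[0.0072,-0.0107,0.0033],"dr":[0.73,0.16,0.54],"fingers":0.07},
    {"offset":[-0.001,0,0.02],"dr":[0,0,0],"fingers":0.07},
    {"offset":[-0.001,0,0.02],"dr":[0,0,0],"fingers":0.07},
    {"offset":[0,0,0],"dr":[0,0,0],"fingers":0.07}
  ]
}}

```text
clock: 2.75
position: [0.4998, 0.1003, 0.2248]
tool_rot: [[0.985, -0.138, 0.106], [-0.174, -0.754, 0.633], [-0.007, -0.642, -0.767]]
force: [-1.4, -0.2, -0.4]
opening: 0.0699
```

Run:
```python
from h import *
p,R=here(); t=lev(-40,0.002,.082);print(t[0],p-t[0]); rows(p,R,*t,4)
from plant import bot
for n in ["wrist"]:
    m=bot.camera_model(n);pp,d=bot.capture(n)
    np.savez(f"{n}2.npz",p=pp,d=d,**m)
    cv2.imwrite(f"pics/{n}2.png",pp)
```

```text
t 2.75 q [-26.3  -1.7 111.4  38.1  85.1  65.4] p [0.4998 0.1003 0.2248] F [-1.4 -0.2 -0.4] T [-0.21  0.06  0.04] op 0.0699
[0.50997539 0.13955339 0.18281564] [-0.01014229 -0.03920868  0.04195008]
N 4 offset [0.00084, -0.001, 0.01452] dr [0.017, 0.072, -0.076] norm mm 14.58
```

View pics/wrist2.png

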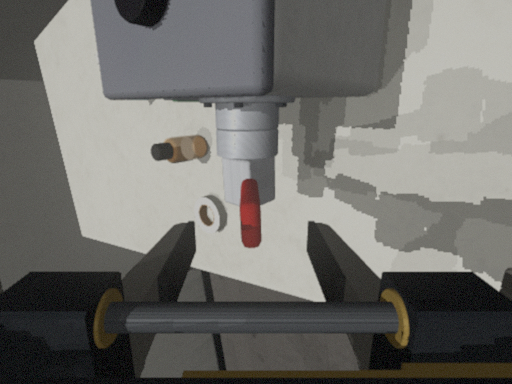

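The red lever sits midway between the jaws, at about (251,215), and in line with them. I go in and close.

Call:
{"method": "jog_arm", "body": {
  "commands": [
    {"offset":[0.0008,-0.0005,0.0145],"dr":[0,0,0],"fingers":0.07},
    {"offset":[0,-0.0005,0.0145],"dr":[0,0,0],"fingers":0.07},
    {"offset":[0,0,0.0145],"dr":[0,0,0],"fingers":0.07},
    {"offset":[0,0,0.0145],"dr":[0,0,0],"fingers":0.07},
    {"offset":[0,0,0],"dr":[0,0,0],"fingers":0.0},
    {"offset":[0,0,0],"dr":[0,0,0],"fingers":0.0},
    {"offset":[0,0,0],"dr":[0,0,0],"fingers":0.0},
    {"offset":[0,0,0],"dr":[0,0,0],"fingers":0.0},
    {"offset":[0,0,0],"dr":[0,0,0],"fingers":0.0},
    {"offset":[0,0,0],"dr":[0,0,0],"fingers":0.0}
  ],
  "force": 40
}}

```text
clock: 3.63
position: [0.51, 0.1359, 0.1846]
tool_rot: [[0.984, -0.135, 0.113], [-0.176, -0.755, 0.631], [-0.0, -0.641, -0.767]]
force: [1.1, -0.0, 0.5]
opening: 0.0323
```

Run:
```python
from h import *
p,R=here(); t=lev(-40,0.002,.082);print(R.T@(p-t[0]))
rel=p-M; print("radius",np.hypot(rel@Y,rel@Z), "ang",np.degrees(np.arctan2(rel@Y,rel@Z)),"x",rel@X)
from plant import bot
for n in ["wrist","scene"]:
    m=bot.camera_model(n);pp,d=bot.capture(n)
    np.savez(f"{n}3.npz",p=pp,d=d,**m)
    cv2.imwrite(f"pics/{n}3.png",pp)
```

```text
t 3.63 q [-21.8   1.8 112.9  39.9  78.3  65.4] p [0.51   0.1359 0.1846] F [ 1.1 -0.   0.5] T [-0.23  0.07 -0.04] op 0.0323
[ 0.00070517  0.00157888 -0.00369392]
radius 0.08571137859981712 ang -41.05068763312418 x -0.027302774067845904
```

View pics/wrist3.png

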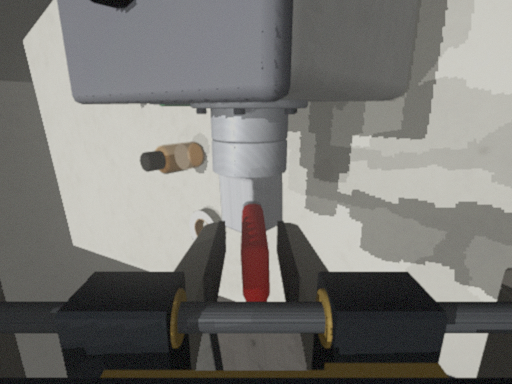

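View pics/scene3.png

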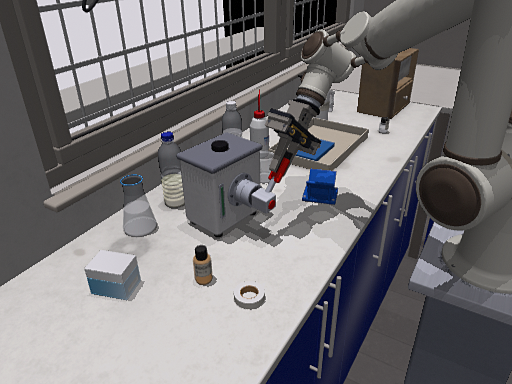

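The fingers are still closing, at 32 mm open, with the lever centred between the pads at about (255,260).

Call:
{"method": "jog_arm", "body": {
  "commands": [
    {"offset":[0,0,0],"dr":[0,0,0],"fingers":0.0},
    {"offset":[0,0,0],"dr":[0,0,0],"fingers":0.0},
    {"offset":[0,0,0],"dr":[0,0,0],"fingers":0.0},
    {"offset":[0,0,0],"dr":[0,0,0],"fingers":0.0},
    {"offset":[0,0,0],"dr":[0,0,0],"fingers":0.0},
    {"offset":[0,0,0],"dr":[0,0,0],"fingers":0.0}
  ],
  "force": 40
}}

```text
clock: 4.23
position: [0.5098, 0.1366, 0.1844]
tool_rot: [[0.984, -0.135, 0.112], [-0.175, -0.755, 0.632], [-0.001, -0.642, -0.767]]
force: [-0.1, 0.1, 3.7]
opening: 0.0139
```

Run:
```python
from h import *
p,R=here()
rel=p-M; print("radius",np.hypot(rel@Y,rel@Z), "ang",np.degrees(np.arctan2(rel@Y,rel@Z)),"x",rel@X)
# swing 84 deg about axis thru M along X, left positive => axis -X by 84deg ; 6.3mm out
for N in (40,):
    D=Ro.from_rotvec(-X*np.radians(2.0)).as_matrix()
    p1=M+D@(p-M)-X*.006*2/80; R1=D@R
    rows(p,R,p1,R1,1)
```

```text
t 4.23 q [-21.7   1.8 112.9  39.9  78.3  65.4] p [0.5098 0.1366 0.1844] F [-0.1  0.1  3.7] T [ 0.39 -0.1   0.06] op 0.0139
radius 0.08509739359685643 ang -40.810589482211384 x -0.02764638075632175
N 1 offset [-0.00016, -0.00297, 1e-05] dr [-2.0, 0.004, -0.001] norm mm 2.97
```

Call:
{"method": "jog_arm", "body": {
  "commands": [
    {"offset":[-0.00015,-0.00297,0],"dr":[-2,0,0],"fingers":0.0},
    {"offset":[-0.00015,-0.00297,0],"dr":[-2,0,0],"fingers":0.0},
    {"offset":[-0.00015,-0.00297,0],"dr":[-2,0,0],"fingers":0.0},
    {"offset":[-0.00015,-0.00297,0],"dr":[-2,0,0],"fingers":0.0},
    {"offset":[-0.00015,-0.00297,0],"dr":[-2,0,0],"fingers":0.0}
  ]
}}

```text
clock: 4.65
position: [0.5113, 0.1487, 0.1931]
tool_rot: [[0.984, -0.153, 0.087], [-0.176, -0.854, 0.49], [-0.001, -0.498, -0.867]]
force: [1.0, 1.6, 1.6]
opening: 0.0139
```

Run:
```python
from h import *
p,R=here()
rel=p-M; print("radius",np.hypot(rel@Y,rel@Z), "ang",np.degrees(np.arctan2(rel@Y,rel@Z)),"x",rel@X)
from plant import bot
s=bot.sense();print("F in tool",R.T@s["force"])
```

```text
t 4.65 q [-14.8  -0.5 110.3  30.9  75.2  76. ] p [0.5113 0.1487 0.1931] F [1.  1.6 1.6] T [ 0.4  -0.16  0.07] op 0.0139
radius 0.08502764433544212 ang -30.72296151120548 x -0.0282710849191214
F in tool [ 0.6986006  -2.36164628 -0.51290152]
```

Forces are tiny, so I carry on.

Call:
{"method": "jog_arm", "body": {
  "commands": [
    {"offset":[-0.00015,-0.00297,0],"dr":[-2,0,0],"fingers":0.0},
    {"offset":[-0.00015,-0.00297,0],"dr":[-2,0,0],"fingers":0.0},
    {"offset":[-0.00015,-0.00297,0],"dr":[-2,0,0],"fingers":0.0},
    {"offset":[-0.00015,-0.00297,0],"dr":[-2,0,0],"fingers":0.0},
    {"offset":[-0.00015,-0.00297,0],"dr":[-2,0,0],"fingers":0.0},
    {"offset":[-0.00015,-0.00297,0],"dr":[-2,0,0],"fingers":0.0},
    {"offset":[-0.00015,-0.00297,0],"dr":[-2,0,0],"fingers":0.0},
    {"offset":[-0.00015,-0.00297,0],"dr":[-2,0,0],"fingers":0.0},
    {"offset":[-0.00015,-0.00297,0],"dr":[-2,0,0],"fingers":0.0},
    {"offset":[-0.00015,-0.00297,0],"dr":[-2,0,0],"fingers":0.0}
  ]
}}

```text
clock: 5.48
position: [0.5147, 0.1763, 0.2033]
tool_rot: [[0.984, -0.173, 0.03], [-0.176, -0.97, 0.168], [-0.0, -0.171, -0.985]]
force: [-0.2, 2.2, 0.1]
opening: 0.014
```

Run:
```python
from h import *
p,R=here()
rel=p-M; print("radius",np.hypot(rel@Y,rel@Z), "ang",np.degrees(np.arctan2(rel@Y,rel@Z)),"x",rel@X)
from plant import bot
s=bot.sense();print("F in tool",R.T@s["force"])
```

```text
t 5.48 q [  0.5   2.2 102.   10.1  74.2  98. ] p [0.5147 0.1763 0.2033] F [-0.2  2.2  0.1] T [ 0.46 -0.14  0.06] op 0.014
radius 0.08479577396008305 ang -10.673649229762916 x -0.029772797485945923
F in tool [-0.57382343 -2.12365295  0.27869868]
```

Call:
{"method": "jog_arm", "body": {
  "commands": [
    {"offset":[-0.00015,-0.00297,0],"dr":[-2,0,0],"fingers":0.0},
    {"offset":[-0.00015,-0.00297,0],"dr":[-2,0,0],"fingers":0.0},
    {"offset":[-0.00015,-0.00297,0],"dr":[-2,0,0],"fingers":0.0},
    {"offset":[-0.00015,-0.00297,0],"dr":[-2,0,0],"fingers":0.0},
    {"offset":[-0.00015,-0.00297,0],"dr":[-2,0,0],"fingers":0.0},
    {"offset":[-0.00015,-0.00297,0],"dr":[-2,0,0],"fingers":0.0},
    {"offset":[-0.00015,-0.00297,0],"dr":[-2,0,0],"fingers":0.0},
    {"offset":[-0.00015,-0.00297,0],"dr":[-2,0,0],"fingers":0.0},
    {"offset":[-0.00015,-0.00297,0],"dr":[-2,0,0],"fingers":0.0},
    {"offset":[-0.00015,-0.00297,0],"dr":[-2,0,0],"fingers":0.0},
    {"offset":[-0.00015,-0.00297,0],"dr":[-2,0,0],"fingers":0.0},
    {"offset":[-0.00015,-0.00297,0],"dr":[-2,0,0],"fingers":0.0},
    {"offset":[-0.00015,-0.00297,0],"dr":[-2,0,0],"fingers":0.0},
    {"offset":[-0.00015,-0.00297,0],"dr":[-2,0,0],"fingers":0.0},
    {"offset":[-0.00015,-0.00297,0],"dr":[-2,0,0],"fingers":0.0},
    {"offset":[-0.00015,-0.00297,0],"dr":[-2,0,0],"fingers":0.0},
    {"offset":[-0.00015,-0.00297,0],"dr":[-2,0,0],"fingers":0.0},
    {"offset":[-0.00015,-0.00297,0],"dr":[-2,0,0],"fingers":0.0},
    {"offset":[-0.00015,-0.00297,0],"dr":[-2,0,0],"fingers":0.0},
    {"offset":[-0.00015,-0.00297,0],"dr":[-2,0,0],"fingers":0.0}
  ]
}}

```text
clock: 7.15
position: [0.5216, 0.2333, 0.1933]
tool_rot: [[0.985, -0.151, -0.089], [-0.175, -0.851, -0.495], [-0.001, 0.503, -0.865]]
force: [0.2, 0.6, -1.3]
opening: 0.0142
```

Run:
```python
from h import *
p,R=here()
rel=p-M; print("radius",np.hypot(rel@Y,rel@Z), "ang",np.degrees(np.arctan2(rel@Y,rel@Z)),"x",rel@X)
from plant import bot
s=bot.sense();print("F in tool",R.T@s["force"])
```

```text
t 7.15 q [ 24.9  26.5  78.5 -24.3  93.1 127.6] p [0.5216 0.2333 0.1933] F [ 0.2  0.6 -1.3] T [ 0.58 -0.14  0.03] op 0.0142
radius 0.0843265832326183 ang 29.625030052103597 x -0.03281317804889152
F in tool [ 0.06371572 -1.20409689  0.80037566]
```

Call:
{"method": "jog_arm", "body": {
  "commands": [
    {"offset":[-0.00015,-0.00297,0],"dr":[-2,0,0],"fingers":0.0},
    {"offset":[-0.00015,-0.00297,0],"dr":[-2,0,0],"fingers":0.0},
    {"offset":[-0.00015,-0.00297,0],"dr":[-2,0,0],"fingers":0.0},
    {"offset":[-0.00015,-0.00297,0],"dr":[-2,0,0],"fingers":0.0},
    {"offset":[-0.00015,-0.00297,0],"dr":[-2,0,0],"fingers":0.0},
    {"offset":[-0.00015,-0.00297,0],"dr":[-2,0,0],"fingers":0.0},
    {"offset":[0,0,0],"dr":[0,0,0],"fingers":0.0}
  ]
}}

```text
clock: 7.73
position: [0.5231, 0.2481, 0.1824]
tool_rot: [[0.985, -0.127, -0.118], [-0.174, -0.729, -0.662], [-0.002, 0.672, -0.74]]
force: [-0.1, 1.4, -0.2]
opening: 0.0135
```

Run:
```python
from h import *
p,R=here()
rel=p-M; print("radius",np.hypot(rel@Y,rel@Z), "ang",np.degrees(np.arctan2(rel@Y,rel@Z)),"x",rel@X)
from plant import bot
s=bot.sense();print("F in tool",R.T@s["force"])
for n in ["wrist","scene"]:
    m=bot.camera_model(n);pp,d=bot.capture(n)
    np.savez(f"{n}4.npz",p=pp,d=d,**m)
    cv2.imwrite(f"pics/{n}4.png",pp if n=="wrist" else cv2.resize(pp[120:320,120:390],None,fx=2.5,fy=2.5))
```

```text
t 7.73 q [ 29.5  36.2  70.7 -31.9 101.2 131.1] p [0.5231 0.2481 0.1824] F [-0.1  1.4 -0.2] T [ 0.52 -0.08 -0.  ] op 0.0135
radius 0.08414711612971336 ang 42.14352534393458 x -0.033916472844266576
F in tool [-0.30634379 -1.08062337 -0.77348502]
```

View pics/wrist4.png

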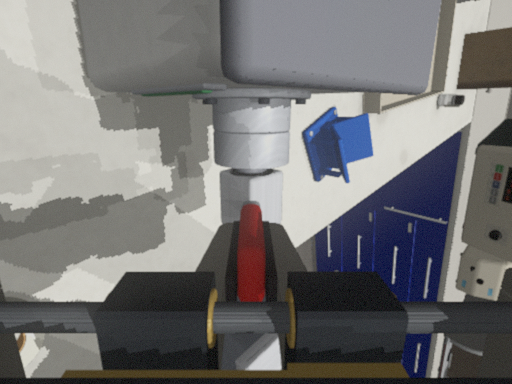

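View pics/scene4.png

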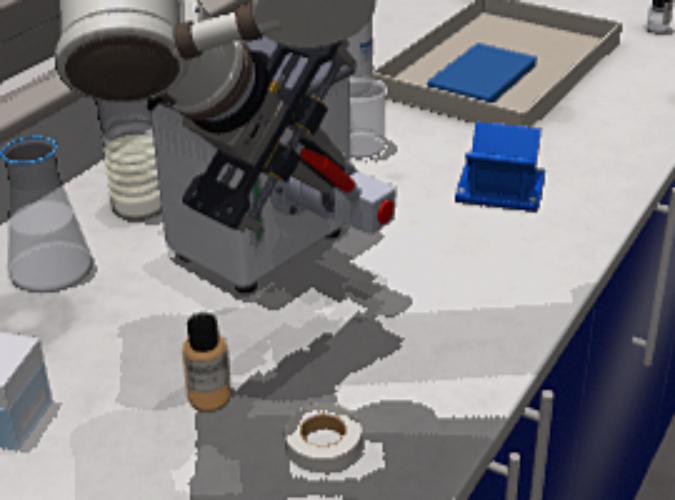

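The lever leans left at about 42°, and the wrist view shows a gap between hub and port at (250,170), so the thread is out. I start the pull.

Call:
{"method": "jog_arm", "body": {
  "commands": [
    {"offset":[-0.003,0,0],"dr":[0,0,0],"fingers":0.0},
    {"offset":[-0.003,0,0],"dr":[0,0,0],"fingers":0.0},
    {"offset":[-0.003,0,0],"dr":[0,0,0],"fingers":0.0},
    {"offset":[-0.003,0,0],"dr":[0,0,0],"fingers":0.0}
  ]
}}

```text
clock: 8.17
position: [0.5109, 0.2493, 0.1837]
tool_rot: [[0.984, -0.129, -0.119], [-0.176, -0.731, -0.659], [-0.002, 0.67, -0.742]]
force: [0.3, -0.3, -3.1]
opening: 0.0141
```

Run:
```python
from h import *
p,R=here()
rel=p-M; print("radius",np.hypot(rel@Y,rel@Z), "ang",np.degrees(np.arctan2(rel@Y,rel@Z)),"x",rel@X)
from plant import bot
s=bot.sense();print("F in tool",R.T@s["force"])
for n in ["wrist"]:
    m=bot.camera_model(n);pp,d=bot.capture(n)
    np.savez(f"{n}5.npz",p=pp,d=d,**m)
    cv2.imwrite(f"pics/{n}5.png",pp)
```

```text
t 8.17 q [ 30.   34.8  72.5 -31.4 101.1 131.9] p [0.5109 0.2493 0.1837] F [ 0.3 -0.3 -3.1] T [ 0.84 -0.15  0.12] op 0.0141
radius 0.08450646194499599 ang 41.11313862555999 x -0.046152410174601484
F in tool [ 0.38901646 -1.94611573  2.48183665]
```

View pics/wrist5.png

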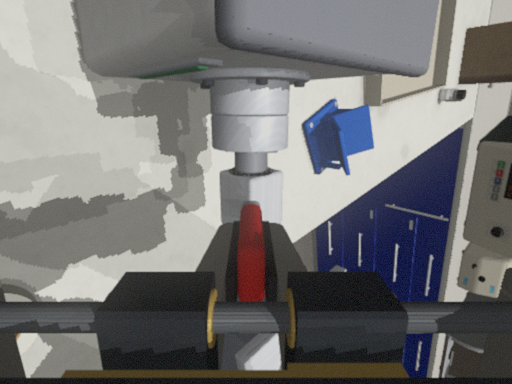

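The grey shank now shows between hub and port at (251,158), so the plug is sliding out freely. I pull another 48 mm.

Call:
{"method": "jog_arm", "body": {
  "commands": [
    {"offset":[-0.004,0,0],"dr":[0,0,0],"fingers":0.0},
    {"offset":[-0.004,0,0],"dr":[0,0,0],"fingers":0.0},
    {"offset":[-0.004,0,0],"dr":[0,0,0],"fingers":0.0},
    {"offset":[-0.004,0,0],"dr":[0,0,0],"fingers":0.0},
    {"offset":[-0.004,0,0],"dr":[0,0,0],"fingers":0.0},
    {"offset":[-0.004,0,0],"dr":[0,0,0],"fingers":0.0},
    {"offset":[-0.004,0,0],"dr":[0,0,0],"fingers":0.0},
    {"offset":[-0.004,0,0],"dr":[0,0,0],"fingers":0.0},
    {"offset":[-0.004,0,0],"dr":[0,0,0],"fingers":0.0},
    {"offset":[-0.004,0,0],"dr":[0,0,0],"fingers":0.0},
    {"offset":[-0.004,0,0],"dr":[0,0,0],"fingers":0.0},
    {"offset":[-0.004,0,0],"dr":[0,0,0],"fingers":0.0},
    {"offset":[-0.004,0,0],"dr":[0,0,0],"fingers":0.0},
    {"offset":[-0.004,0,0],"dr":[0,0,0],"fingers":0.0}
  ]
}}

```text
clock: 9.38
position: [0.4559, 0.2595, 0.184]
tool_rot: [[0.984, -0.129, -0.119], [-0.176, -0.731, -0.66], [-0.001, 0.67, -0.742]]
force: [-0.5, 0.2, -1.3]
opening: 0.0137
```

Run:
```python
from h import *
p,R=here()
rel=p-M; print("radius",np.hypot(rel@Y,rel@Z), "ang",np.degrees(np.arctan2(rel@Y,rel@Z)),"x",rel@X)
from plant import bot
s=bot.sense();print("F in tool",R.T@s["force"])
for n in ["wrist","scene"]:
    m=bot.camera_model(n);pp,d=bot.capture(n)
    np.savez(f"{n}6.npz",p=pp,d=d,**m)
    cv2.imwrite(f"pics/{n}6.png",pp if n=="wrist" else cv2.resize(pp[120:320,120:390],None,fx=2.5,fy=2.5))
```

```text
t 9.38 q [ 33.1  30.   79.4 -29.8 100.8 135.6] p [0.4559 0.2595 0.184 ] F [-0.5  0.2 -1.3] T [ 0.68 -0.07  0.01] op 0.0137
radius 0.08502834926265422 ang 41.17866030113317 x -0.10210468637972292
F in tool [-0.48119903 -0.97301992  0.86836023]
```

View pics/wrist6.png

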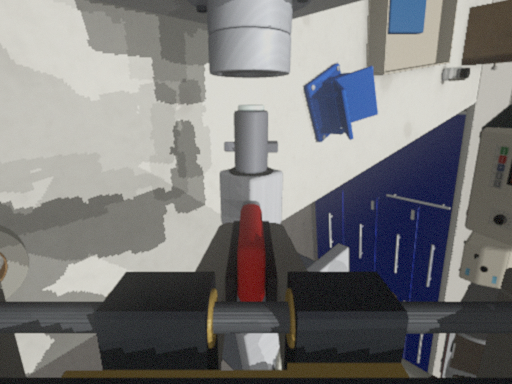

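View pics/scene6.png

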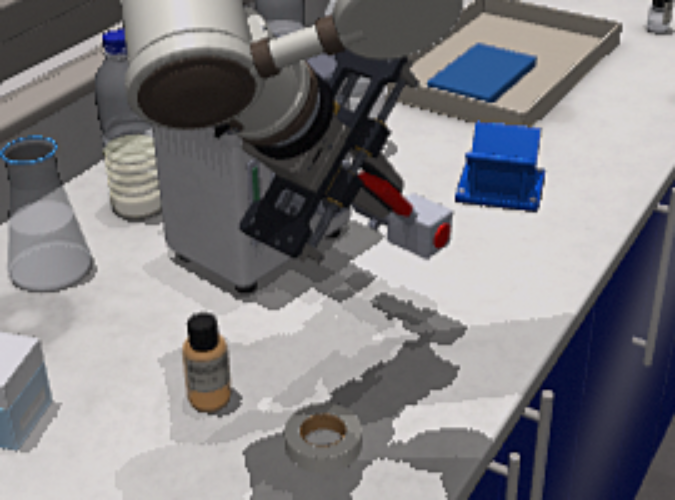

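The shank and lugs are fully out, with the tip at (251,108) in the wrist view and a clear gap to the mouth at (251,70). The hub is aligned with the tool. Next I carry the plug upright toward the rest by a waypoint.

Run:
```python
from h import *
from plant import bot
s=bot.sense();p,R=s["position"],s["tool_rot"]
def yawR(y):
    c,s_=np.cos(np.radians(y)),np.sin(np.radians(y));x=np.array([c,s_,0]);return np.stack([x,np.cross(-Z,x),-Z],1)
A=(M-X*.116-Y*.129+Z*.125,yawR(-10)); B=(np.array([.479,-.083,.233]),yawR(17))
def sim(p,R,q,N):
    w=Ro.from_matrix(R.T@q[1]).as_rotvec()/N
    S=np.zeros((3,3));a=np.eye(3);r=Ro.from_rotvec(w).as_matrix()
    for k in range(N): S+=a;a=a@r
    t=np.linalg.solve(S,R.T@(q[0]-p))
    for k in range(N):
        p=p+R@t;R=R@r
        if k%4==3:
            hub=p+.083*R[:,2];tip=hub+.078*R[:,0];f=lambda v:np.round([(v-M)@X,(v-M)@Y,v[2]],3)
            print(k,"TCP",p.round(3),"hub",f(hub),"tip",f(tip))
rows(p,R,*A,16);sim(p,R,A,16)
rows(*A,*B,12);sim(*A,B,12)
```

```text
N 16 offset [-0.00085, 0.01242, 0.0009] dr [2.632, 0.007, -0.003] norm mm 12.49
3 TCP [0.445 0.22  0.212] hub [-0.106 -0.029  0.141] tip [-0.028 -0.029  0.141]
7 TCP [0.434 0.175 0.232] hub [-0.109 -0.061  0.154] tip [-0.031 -0.061  0.154]
11 TCP [0.422 0.128 0.243] hub [-0.113 -0.094  0.161] tip [-0.035 -0.094  0.161]
15 TCP [0.41  0.08  0.245] hub [-0.116 -0.129  0.162] tip [-0.038 -0.129  0.162]
N 12 offset [0.00523, 0.01391, 0.001] dr [0.0, 0.0, -2.25] norm mm 14.89
3 TCP [0.424 0.022 0.241] hub [-0.092 -0.183  0.158] tip [-0.015 -0.171  0.158]
7 TCP [ 0.448 -0.033  0.237] hub [-0.06  -0.233  0.154] tip [ 0.015 -0.209  0.154]
11 TCP [ 0.479 -0.083  0.233] hub [-0.02  -0.277  0.15 ] tip [ 0.05  -0.242  0.15 ]
```

Call:
{"method": "jog_arm", "body": {
  "commands": [
    {"offset":[-0.0008,0.0124,0.0009],"dr":[2.63,0,0],"fingers":0.0},
    {"offset":[-0.0008,0.0124,0.0009],"dr":[2.63,0,0],"fingers":0.0},
    {"offset":[-0.0008,0.0124,0.0009],"dr":[2.63,0,0],"fingers":0.0},
    {"offset":[-0.0008,0.0124,0.0009],"dr":[2.63,0,0],"fingers":0.0},
    {"offset":[-0.0008,0.0124,0.0009],"dr":[2.63,0,0],"fingers":0.0},
    {"offset":[-0.0008,0.0124,0.0009],"dr":[2.63,0,0],"fingers":0.0},
    {"offset":[-0.0008,0.0124,0.0009],"dr":[2.63,0,0],"fingers":0.0},
    {"offset":[-0.0008,0.0124,0.0009],"dr":[2.63,0,0],"fingers":0.0},
    {"offset":[-0.0008,0.0124,0.0009],"dr":[2.63,0,0],"fingers":0.0},
    {"offset":[-0.0008,0.0124,0.0009],"dr":[2.63,0,0],"fingers":0.0},
    {"offset":[-0.0008,0.0124,0.0009],"dr":[2.63,0,0],"fingers":0.0},
    {"offset":[-0.0008,0.0124,0.0009],"dr":[2.63,0,0],"fingers":0.0},
    {"offset":[-0.0008,0.0124,0.0009],"dr":[2.63,0,0],"fingers":0.0},
    {"offset":[-0.0008,0.0124,0.0009],"dr":[2.63,0,0],"fingers":0.0},
    {"offset":[-0.0008,0.0124,0.0009],"dr":[2.63,0,0],"fingers":0.0},
    {"offset":[-0.0008,0.0124,0.0009],"dr":[2.63,0,0],"fingers":0.0}
  ]
}}

```text
clock: 10.82
position: [0.411, 0.079, 0.2452]
tool_rot: [[0.985, -0.175, -0.0], [-0.175, -0.985, 0.001], [-0.0, -0.001, -1.0]]
force: [0.8, -0.5, -0.9]
opening: 0.0139
```

Call:
{"method": "jog_arm", "body": {
  "commands": [
    {"offset":[0.0052,0.0139,0.001],"dr":[0,0,-2.25],"fingers":0.0},
    {"offset":[0.0052,0.0139,0.001],"dr":[0,0,-2.25],"fingers":0.0},
    {"offset":[0.0052,0.0139,0.001],"dr":[0,0,-2.25],"fingers":0.0},
    {"offset":[0.0052,0.0139,0.001],"dr":[0,0,-2.25],"fingers":0.0},
    {"offset":[0.0052,0.0139,0.001],"dr":[0,0,-2.25],"fingers":0.0},
    {"offset":[0.0052,0.0139,0.001],"dr":[0,0,-2.25],"fingers":0.0},
    {"offset":[0.0052,0.0139,0.001],"dr":[0,0,-2.25],"fingers":0.0},
    {"offset":[0.0052,0.0139,0.001],"dr":[0,0,-2.25],"fingers":0.0},
    {"offset":[0.0052,0.0139,0.001],"dr":[0,0,-2.25],"fingers":0.0},
    {"offset":[0.0052,0.0139,0.001],"dr":[0,0,-2.25],"fingers":0.0},
    {"offset":[0.0052,0.0139,0.001],"dr":[0,0,-2.25],"fingers":0.0},
    {"offset":[0.0052,0.0139,0.001],"dr":[0,0,-2.25],"fingers":0.0},
    {"offset":[0,0,0],"dr":[0,0,0],"fingers":0.0}
  ]
}}

```text
clock: 11.9
position: [0.48, -0.085, 0.2325]
tool_rot: [[0.957, 0.29, -0.002], [0.29, -0.957, -0.001], [-0.002, 0.001, -1.0]]
force: [-0.5, -0.4, -1.0]
opening: 0.0137
```

Run:
```python
from h import *
p,R=here();print(R.round(3))
from plant import bot
for n in ["wrist","scene","side"]:
    m=bot.camera_model(n);pp,d=bot.capture(n)
    np.savez(f"{n}7.npz",p=pp,d=d,**m)
    cv2.imwrite(f"pics/{n}7.png",pp if n=="wrist" else cv2.resize(pp[60:230,220:400] if n=="scene" else pp[140:330,150:380],None,fx=3,fy=3))
```

```text
t 11.9 q [-2.420e+01 -4.400e+00  1.046e+02 -1.000e-01  7.990e+01  4.900e+01] p [ 0.48   -0.085   0.2325] F [-0.5 -0.4 -1. ] T [-0.   -0.01 -0.  ] op 0.0137
[[ 0.957  0.29  -0.002]
 [ 0.29  -0.957 -0.001]
 [-0.002  0.001 -1.   ]]
```

View pics/wrist7.png

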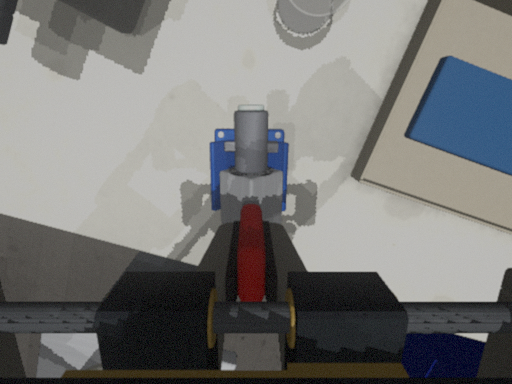

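View pics/scene7.png

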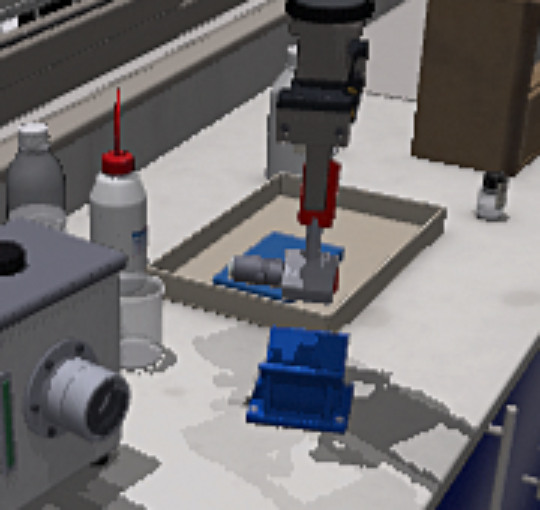

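View pics/side7.png

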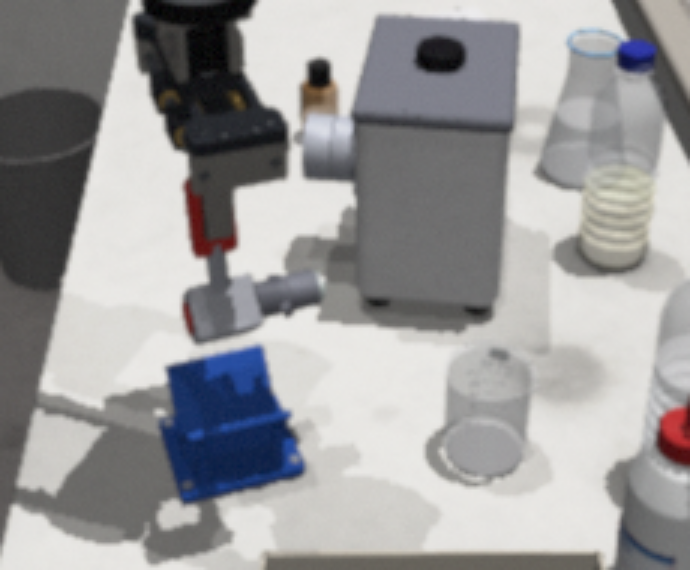

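The plug hangs level over the rest. In the wrist view the shank is at column 251 and the rest's base holes at columns 221 and 278, so the rest is centred at about 250 and square to the tool. A quick numeric check before lowering.

Run:
```python
from h import *
np.set_printoptions(precision=4,suppress=True)
p,R=here()
pp,d,W=cloud("wrist","7")
m=blue(pp)&(d>0)&(W[...,2]<.085)&(W[...,2]>-.01)&(np.hypot(W[...,0]-.48,W[...,1]+.085)<.09)
Q=(W[m]-p)@R
for zl,zh,nm in ((.005,.02,"base"),(.055,.08,"ridge")):
    w=(W[m][:,2]>zl)&(W[m][:,2]<zh);print(nm,w.sum(),"tool y range",np.percentile(Q[w,1],[1,99]),"x range",np.percentile(Q[w,0],[1,99]))
v,u=np.nonzero(m); 
S=(W-p)@R
sh=(S[...,0]>.03)&(S[...,0]<.09)&(abs(S[...,1])<.03)&(S[...,2]>.05)&(S[...,2]<.10)&(d>0)
print("shank y",np.percentile(S[sh][:,1],[1,50,99]),"z top near/far",np.percentile(S[sh&(S[...,0]<.05)][:,2],2),np.percentile(S[sh&(S[...,0]>.065)][:,2],2),"x max",S[sh][:,0].max())
for n in ("scene","side"):
    P,D,V=cloud(n,"7");T=(V-p)@R
    h=(abs(T[...,0])<.03)&(abs(T[...,1])<.04)&(T[...,2]>.045)&(T[...,2]<.125)
    print(n,h.sum(),"hub z range",np.percentile(T[h][:,2],[1,99]),"x",np.percentile(T[h][:,0],[1,99]))
    k=(T[...,0]>.03)&(T[...,0]<.085)&(abs(T[...,1])<.03)&(T[...,2]>.05)&(T[...,2]<.12)
    for a in(.03,.05,.06,.07):
        kk=k&(T[...,0]>a)&(T[...,0]<a+.01);print("  shank slice",a,kk.sum(),np.percentile(T[kk][:,2],[5,50,95]) if kk.sum() else "")
```

```text
t 12.05 q [-24.   -4.6 104.7  -0.   79.9  49.1] p [ 0.479  -0.0826  0.2326] F [ 0.4 -0.4 -2.3] T [-0.01 -0.02  0.01] op 0.0134Traceback (most recent call last):
  File "<stdin>", line 8, in <module>
    return _quantile_unchecked(
        a, q, axis, out, overwrite_input, method, keepdims, weights)
    return _ureduce(a,
                    func=_quantile_ureduce_func,
    ...<5 lines>...
                    overwrite_input=overwrite_input,
                    method=method)
    r = func(a, **kwargs)
    result = _quantile(arr,
                       quantiles=q,
    ...<2 lines>...
                       out=out,
                       weights=wgt)
    slices_having_nans = np.isnan(arr[-1, ...])
                                  ~~~^^^^^^^^^
IndexError: index -1 is out of bounds for axis 0 with size 0
```

Run:
```python
from h import *
np.set_printoptions(precision=4,suppress=True)
from plant import bot
p,R=here()
for n in ["wrist"]:
    m=bot.camera_model(n);pp,d=bot.capture(n)
    np.savez(f"{n}8.npz",p=pp,d=d,**m)
pp,d,W=cloud("wrist","8")
m=blue(pp)&(d>0)&(W[...,2]<.085)&(W[...,2]>-.01)&(np.hypot(W[...,0]-.48,W[...,1]+.085)<.09)
Q=(W[m]-p)@R;print(m.sum(),np.percentile(W[m],[1,50,99],axis=0))
print("rest y",np.percentile(Q[:,1],[1,99]),"x",np.percentile(Q[:,0],[1,99]))
S=(W-p)@R
sh=(S[...,0]>.03)&(S[...,0]<.09)&(abs(S[...,1])<.03)&(S[...,2]>.05)&(S[...,2]<.10)&(d>0)
print("shank y",np.percentile(S[sh][:,1],[1,50,99]),"top z near/far",np.percentile(S[sh&(S[...,0]<.05)][:,2],2),np.percentile(S[sh&(S[...,0]>.065)][:,2],2),"x max",S[sh][:,0].max())
for n in ("scene","side"):
    P,D,V=cloud(n,"7");T=(V-p)@R
    h=(abs(T[...,0])<.03)&(abs(T[...,1])<.04)&(T[...,2]>.045)&(T[...,2]<.125)
    print(n,h.sum(),"hub z range",np.percentile(T[h][:,2],[1,99]),"x",np.percentile(T[h][:,0],[1,99]),"y",np.percentile(T[h][:,1],[1,99]))
```

```text
t 12.05 q [-24.   -4.6 104.7  -0.   79.9  49.1] p [ 0.479  -0.0826  0.2326] F [ 0.4 -0.4 -2.3] T [-0.01 -0.02  0.01] op 0.0134Traceback (most recent call last):
  File "<stdin>", line 10, in <module>
    return _quantile_unchecked(
        a, q, axis, out, overwrite_input, method, keepdims, weights)
    return _ureduce(a,
                    func=_quantile_ureduce_func,
    ...<5 lines>...
                    overwrite_input=overwrite_input,
                    method=method)
    r = func(a, **kwargs)
    result = _quantile(arr,
                       quantiles=q,
    ...<2 lines>...
                       out=out,
                       weights=wgt)
    slices_having_nans = np.isnan(arr[-1, ...])
                                  ~~~^^^^^^^^^
IndexError: index -1 is out of bounds for axis 0 with size 0
```

Run:
```python
from h import *
np.set_printoptions(precision=4,suppress=True)
z=np.load("wrist8.npz");print(z["position"],z["fov_y"],z["cx"],z["cy"],z["rotation"])
pp,d,W=cloud("wrist","8")
for u,v in ((221,134),(278,135),(216,180),(283,180),(250,140),(400,40)): print(u,v,pp[v,u],d[v,u],W[v,u])
b=blue(pp);print(b.sum(),(b&(d>0)).sum())
cv2.imwrite("pics/wrist8.png",pp)
```

```text
[ 0.5543 -0.0581  0.3911] 66.0591944970311 250.88544111259543 190.99691579993998 [[ 0.2887  0.9193  0.2675]
 [-0.9574  0.2772  0.0805]
 [-0.0002 -0.2793  0.9602]]
221 134 [183 183 181] 0.37265238 [ 0.5099 -0.0321  0.0132]
278 135 [164 162 159] 0.3727044 [ 0.5295 -0.1013  0.0135]
216 180 [152  88  52] 0.33362028 [ 0.4651 -0.0438  0.0673]
283 180 [107  67  54] 0.33460984 [ 0.4868 -0.1164  0.0663]
250 140 [135 132 129] 0.22778162 [ 0.5293 -0.0649  0.1614]
400 40 [169 177 180] 0.3569846 [ 0.6786 -0.2088 -0.0027]
45 45
```

View pics/wrist8.png

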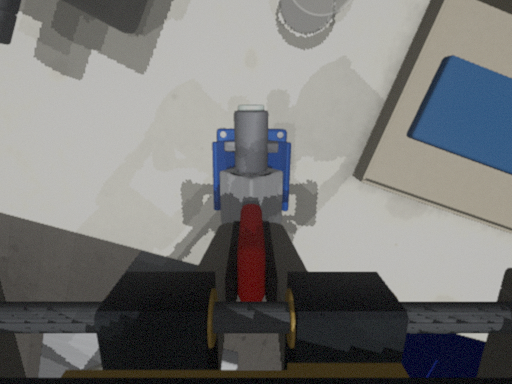

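Here the rest's ridges are at columns 213 and 291, centre 252, with the shank at 251.5, so the lateral error is under 1 mm. The mask in my script was too strict for the wrist camera's colours. I lower the plug.

Call:
{"method": "jog_arm", "body": {
  "commands": [
    {"offset":[0,0,0.008],"dr":[0,0,0],"fingers":0.0},
    {"offset":[0,0,0.008],"dr":[0,0,0],"fingers":0.0},
    {"offset":[0,0,0.008],"dr":[0,0,0],"fingers":0.0},
    {"offset":[0,0,0.008],"dr":[0,0,0],"fingers":0.0},
    {"offset":[0,0,0.008],"dr":[0,0,0],"fingers":0.0},
    {"offset":[0,0,0.008],"dr":[0,0,0],"fingers":0.0},
    {"offset":[0,0,0.008],"dr":[0,0,0],"fingers":0.0},
    {"offset":[0,0,0.008],"dr":[0,0,0],"fingers":0.0},
    {"offset":[0,0,0.008],"dr":[0,0,0],"fingers":0.0},
    {"offset":[0,0,0.004],"dr":[0,0,0],"fingers":0.0},
    {"offset":[0,0,0],"dr":[0,0,0],"fingers":0.0},
    {"offset":[0,0,0],"dr":[0,0,0],"fingers":0.0}
  ]
}}

```text
clock: 13.1
position: [0.4794, -0.083, 0.1566]
tool_rot: [[0.957, 0.29, -0.002], [0.29, -0.957, 0.0], [-0.002, -0.001, -1.0]]
force: [-0.6, 0.6, -1.4]
opening: 0.0136
```

Call:
{"method": "jog_arm", "body": {
  "commands": [
    {"offset":[0,0,0.0015],"dr":[0,0,0],"fingers":0.0},
    {"offset":[0,0,0.0015],"dr":[0,0,0],"fingers":0.0},
    {"offset":[0,0,0.0015],"dr":[0,0,0],"fingers":0.0},
    {"offset":[0,0,0.0015],"dr":[0,0,0],"fingers":0.0},
    {"offset":[0,0,0],"dr":[0,0,0],"fingers":0.0}
  ]
}}

```text
clock: 13.52
position: [0.4793, -0.0829, 0.1504]
tool_rot: [[0.957, 0.29, -0.002], [0.29, -0.957, 0.0], [-0.002, -0.001, -1.0]]
force: [1.0, -0.7, -0.9]
opening: 0.0141
```

Run:
```python
from h import *
p,R=here();print(R.round(3))
from plant import bot
for n in ["scene","side"]:
    m=bot.camera_model(n);pp,d=bot.capture(n)
    np.savez(f"{n}9.npz",p=pp,d=d,**m)
    cv2.imwrite(f"pics/{n}9.png",cv2.resize(pp[90:220,250:370] if n=="scene" else pp[170:320,170:320],None,fx=4,fy=4))
```

```text
t 13.52 q [-2.410e+01  1.000e-01  1.099e+02 -0.000e+00  7.010e+01  4.910e+01] p [ 0.4793 -0.0829  0.1504] F [ 1.  -0.7 -0.9] T [-0.    0.05  0.02] op 0.0141
[[ 0.957  0.29  -0.002]
 [ 0.29  -0.957  0.   ]
 [-0.002 -0.001 -1.   ]]
```

View pics/scene9.png

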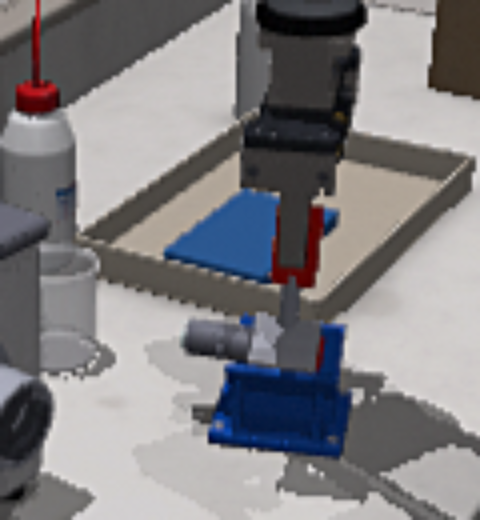

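View pics/side9.png

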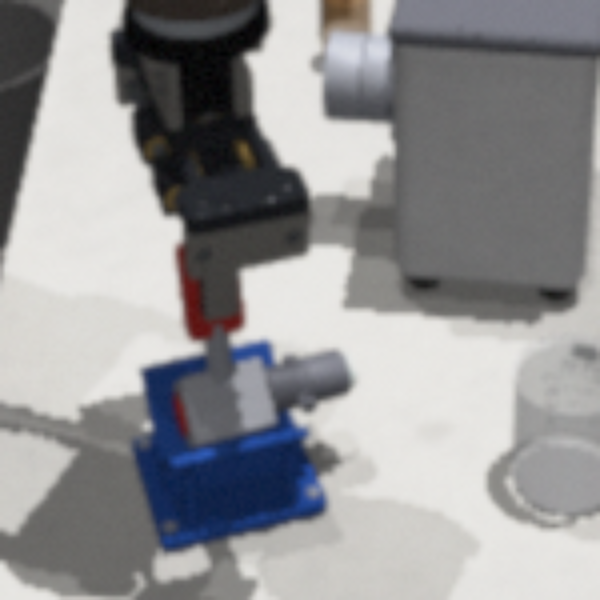

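The hub is inside the groove with no contact yet. I lower in 1 mm steps.

Call:
{"method": "jog_arm", "body": {
  "commands": [
    {"offset":[0,0,0.001],"dr":[0,0,0],"fingers":0.0},
    {"offset":[0,0,0.001],"dr":[0,0,0],"fingers":0.0},
    {"offset":[0,0,0.001],"dr":[0,0,0],"fingers":0.0},
    {"offset":[0,0,0.001],"dr":[0,0,0],"fingers":0.0},
    {"offset":[0,0,0],"dr":[0,0,0],"fingers":0.0}
  ]
}}

```text
clock: 14.03
position: [0.4793, -0.0828, 0.1465]
tool_rot: [[0.957, 0.29, -0.002], [0.29, -0.957, 0.0], [-0.002, -0.001, -1.0]]
force: [0.1, 0.2, -2.0]
opening: 0.0139
```

Call:
{"method": "jog_arm", "body": {
  "commands": [
    {"offset":[0,0,0.001],"dr":[0,0,0],"fingers":0.0},
    {"offset":[0,0,0.001],"dr":[0,0,0],"fingers":0.0},
    {"offset":[0,0,0],"dr":[0,0,0],"fingers":0.0}
  ]
}}

```text
clock: 14.28
position: [0.4796, -0.0824, 0.1458]
tool_rot: [[0.957, 0.29, -0.001], [0.29, -0.957, 0.001], [-0.001, -0.001, -1.0]]
force: [-2.5, 3.3, 7.2]
opening: 0.0137
```

The hub touches the groove: 7 N up, and a sideways push of about 4 N toward +y. I shift 1 mm that way and press 1 mm further.

Call:
{"method": "jog_arm", "body": {
  "commands": [
    {"offset":[0,-0.0005,0.0005],"dr":[0,0,0],"fingers":0.0},
    {"offset":[0,-0.0005,0.0005],"dr":[0,0,0],"fingers":0.0},
    {"offset":[0,0,0],"dr":[0,0,0],"fingers":0.0}
  ]
}}

```text
clock: 14.53
position: [0.4797, -0.0822, 0.1458]
tool_rot: [[0.957, 0.291, -0.001], [0.291, -0.957, -0.001], [-0.001, 0.001, -1.0]]
force: [-3.8, 1.8, 11.4]
opening: 0.0134
```

Run:
```python
from h import *
p,R=here()
from plant import bot
for n in ["scene","side"]:
    m=bot.camera_model(n);pp,d=bot.capture(n)
    np.savez(f"{n}10.npz",p=pp,d=d,**m)
    cv2.imwrite(f"pics/{n}10.png",cv2.resize(pp[90:220,250:370] if n=="scene" else pp[170:320,170:320],None,fx=4,fy=4))
    P,D,V=cloud(n,"10");T=(V-np.array([.479,-.083,.058]))@np.array([[.957,-.29,0],[.29,.957,0],[0,0,1]])
    h=(abs(T[...,0])<.03)&(abs(T[...,1])<.022)&(T[...,2]>-.02)&(T[...,2]<.035)&~blue(P)&~red(P)
    print(n,h.sum(),"hub z",np.percentile(T[h][:,2],[1,50,99]),"x",np.percentile(T[h][:,0],[1,99]),"y",np.percentile(T[h][:,1],[1,99]))
```

```text
t 14.53 q [-2.400e+01  4.000e-01  1.102e+02 -1.000e-01  6.950e+01  4.920e+01] p [ 0.4797 -0.0822  0.1458] F [-3.8  1.8 11.4] T [ 0.48  1.26 -0.13] op 0.0134
scene 202 hub z [-0.01934902  0.01788461  0.03340496] x [-0.02584702  0.02931761] y [-0.00201833  0.02168795]
side 355 hub z [-0.01576231  0.01568363  0.03310345] x [-0.02552406  0.02804816] y [-0.02162861  0.01895739]
```

View pics/scene10.png

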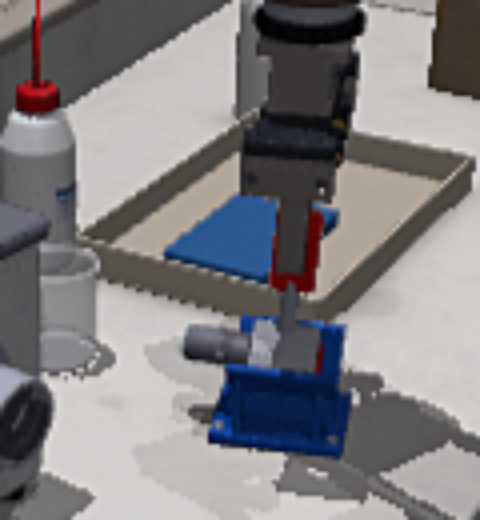

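View pics/side10.png

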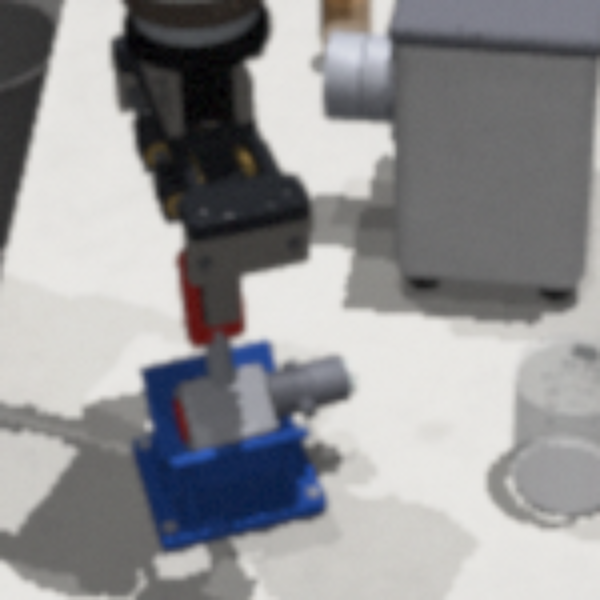

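The hub lies between both faces with 11 N upward. I ease the press, drop the grip to 4 N so the plug can settle, and then open.

Call:
{"method": "jog_arm", "body": {
  "commands": [
    {"offset":[0,0,0],"dr":[0,0,0],"fingers":0.0},
    {"offset":[0,0,-0.0005],"dr":[0,0,0],"fingers":0.0},
    {"offset":[0,0,0],"dr":[0,0,0],"fingers":0.0},
    {"offset":[0,0,0],"dr":[0,0,0],"fingers":0.0}
  ],
  "force": 4
}}

```text
clock: 14.97
position: [0.4803, -0.0821, 0.1454]
tool_rot: [[0.957, 0.29, 0.002], [0.29, -0.957, -0.0], [0.001, 0.001, -1.0]]
force: [0.9, 2.6, 6.2]
opening: 0.0136
```

Call:
{"method": "jog_arm", "body": {
  "commands": [
    {"offset":[0,0,0],"dr":[0,0,0],"fingers":0.017},
    {"offset":[0,0,0],"dr":[0,0,0],"fingers":0.02},
    {"offset":[0,0,0],"dr":[0,0,0],"fingers":0.024},
    {"offset":[0,0,0],"dr":[0,0,0],"fingers":0.028},
    {"offset":[0,0,0],"dr":[0,0,0],"fingers":0.035},
    {"offset":[0,0,0],"dr":[0,0,0],"fingers":0.045},
    {"offset":[0,0,0],"dr":[0,0,0],"fingers":0.06},
    {"offset":[0,0,0],"dr":[0,0,0],"fingers":0.06}
  ]
}}

```text
clock: 15.63
position: [0.4791, -0.082, 0.1441]
tool_rot: [[0.957, 0.291, -0.001], [0.291, -0.957, -0.0], [-0.001, -0.0, -1.0]]
force: [-0.5, 0.2, -0.4]
opening: 0.0528
```

Run:
```python
from h import *
p,R=here()
from plant import bot
for n in ["scene","side","wrist"]:
    m=bot.camera_model(n);pp,d=bot.capture(n)
    np.savez(f"{n}11.npz",p=pp,d=d,**m)
    cv2.imwrite(f"pics/{n}11.png",pp if n=="wrist" else cv2.resize(pp[90:220,250:370] if n=="scene" else pp[170:320,170:320],None,fx=4,fy=4))
```

```text
t 15.63 q [-24.    0.4 110.3  -0.   69.3  49.2] p [ 0.4791 -0.082   0.1441] F [-0.5  0.2 -0.4] T [ 0.04  0.02 -0.01] op 0.0528
```

View pics/scene11.png

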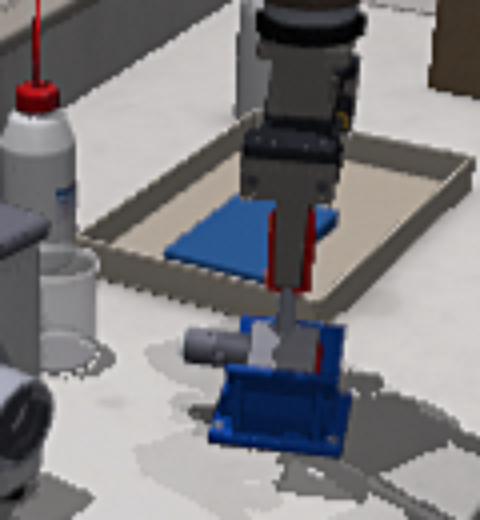

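View pics/wrist11.png

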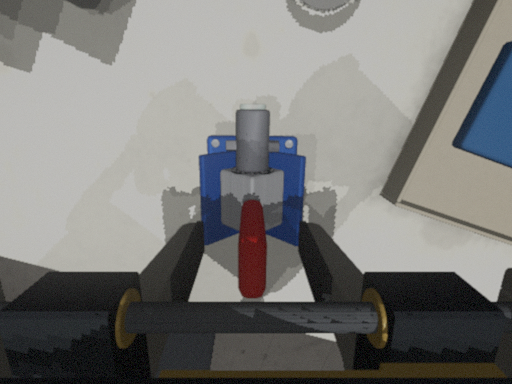

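The plug stands free in the groove: lever upright at (252,250), hub centred between the rest's ridges at columns 200 and 304, fingers clear on both sides. I retreat straight up.

Call:
{"method": "jog_arm", "body": {
  "commands": [
    {"offset":[0,0,0],"dr":[0,0,0],"fingers":0.07},
    {"offset":[0,0,0],"dr":[0,0,0],"fingers":0.07},
    {"offset":[0,0,-0.005],"dr":[0,0,0],"fingers":0.07},
    {"offset":[0,0,-0.01],"dr":[0,0,0],"fingers":0.07},
    {"offset":[0,0,-0.015],"dr":[0,0,0],"fingers":0.07},
    {"offset":[0,0,-0.02],"dr":[0,0,0],"fingers":0.07},
    {"offset":[0,0,-0.02],"dr":[0,0,0],"fingers":0.07},
    {"offset":[0,0,-0.02],"dr":[0,0,0],"fingers":0.07},
    {"offset":[0,0,-0.02],"dr":[0,0,0],"fingers":0.07},
    {"offset":[0,0,-0.02],"dr":[0,0,0],"fingers":0.07},
    {"offset":[0,0,-0.02],"dr":[0,0,0],"fingers":0.07},
    {"offset":[0,0,0],"dr":[0,0,0],"fingers":0.07},
    {"offset":[0,0,0],"dr":[0,0,0],"fingers":0.07}
  ]
}}

```text
clock: 16.87
position: [0.48, -0.0823, 0.2958]
tool_rot: [[0.957, 0.291, 0.002], [0.291, -0.957, -0.001], [0.001, 0.002, -1.0]]
force: [-0.1, -0.2, -0.6]
opening: 0.0702
```

Run:
```python
from h import *
np.set_printoptions(precision=4,suppress=True)
p,R=here()
from plant import bot
for n in ["scene","side","wrist"]:
    m=bot.camera_model(n);pp,d=bot.capture(n)
    np.savez(f"{n}12.npz",p=pp,d=d,**m)
    cv2.imwrite(f"pics/{n}12.png",pp if n=="wrist" else cv2.resize(pp[90:320,170:370] if n=="scene" else pp[130:330,160:390],None,fx=2.6,fy=2.6))
    P,D,V=cloud(n,"12");T=(V-np.array([.479,-.083,.058]))@np.array([[.957,-.29,0],[.29,.957,0],[0,0,1]])
    r=red(P)&(abs(T[...,0])<.05)&(abs(T[...,1])<.05)&(T[...,2]>.045)&(T[...,2]<.14)
    Q=T[r]
    if len(Q)>10:
        print(n,len(Q),"lever lo",np.percentile(Q,2,0),"hi",np.percentile(Q,98,0))
        lo=Q[Q[:,2]<.08];hi=Q[Q[:,2]>.095]
        print("   mean low",lo.mean(0) if len(lo) else "", "mean high",hi.mean(0) if len(hi) else "")
    s=(T[...,0]>.035)&(T[...,0]<.09)&(abs(T[...,1])<.03)&(T[...,2]>-.02)&(T[...,2]<.03)&~blue(P)
    for a in (.035,.055,.068):
        k=s&(T[...,0]>a)&(T[...,0]<a+.01)
        if k.sum()>3: print("   shank",a,k.sum(),np.median(T[k],0),"ztop",np.percentile(T[k][:,2],97))
```

```text
t 16.87 q [-24.   -6.6  99.6  -0.   86.9  49.2] p [ 0.48   -0.0823  0.2958] F [-0.1 -0.2 -0.6] T [ 0.02 -0.03  0.03] op 0.0702
scene 20 lever lo [-0.0073 -0.0028  0.1102] hi [0.0177 0.0094 0.1221]
   mean low  mean high [0.0055 0.0033 0.1199]
   shank 0.035 31 [0.0392 0.0098 0.0076] ztop 0.017030296550951233
   shank 0.055 30 [0.0595 0.0107 0.0095] ztop 0.016303601883223273
   shank 0.068 26 [0.0718 0.0099 0.0083] ztop 0.016542271337438207
side 43 lever lo [-0.0094 -0.0083  0.1141] hi [0.0164 0.0008 0.121 ]
   mean low  mean high [ 0.0042 -0.0044  0.118 ]
   shank 0.035 58 [ 0.0402 -0.0083  0.0082] ztop 0.015016325147019931
   shank 0.055 46 [ 0.0599 -0.0103  0.0084] ztop 0.015222744615720506
   shank 0.068 47 [ 0.0728 -0.0103  0.0092] ztop 0.014686776921620456
wrist 345 lever lo [-0.0094 -0.0039  0.1161] hi [0.0186 0.0077 0.1209]
   mean low  mean high [0.0058 0.002  0.1191]
   shank 0.035 310 [0.0392 0.0003 0.0049] ztop 0.013907175287688912
   shank 0.055 177 [0.06   0.0016 0.0116] ztop 0.014383541446723458
   shank 0.068 164 [0.0722 0.0016 0.0111] ztop 0.014316056795934227
```

View pics/scene12.png

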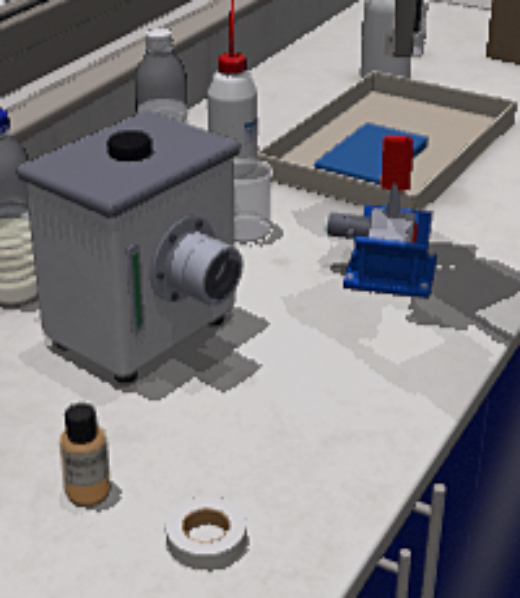

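View pics/side12.png

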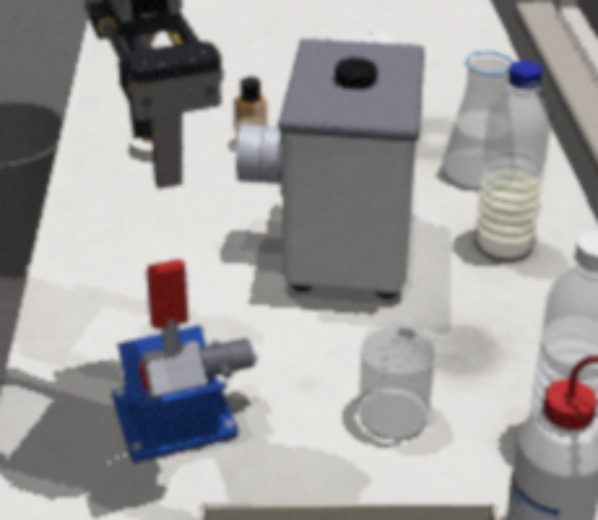

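View pics/wrist12.png

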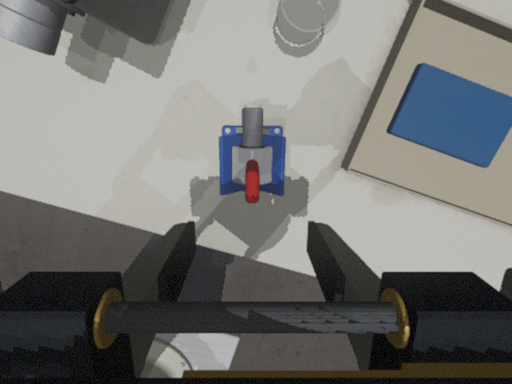

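The shank's top lies 14–16 mm above the seat level, against 14 mm for a seated axis. The lever's top is 119–121 mm above it and about 2 mm off across the groove. The axis lies level along the groove, and the bottle, tape and beaker look undisturbed. I hand in.

```bash
python3 -c "
from plant import bot
print(bot.finish_job())"
```

```text
the job is handed in; nothing more can be done
None
```

The plug is unscrewed, out of the port and lying in the blue V-rest with its lever up. I handed the job in with about 34 s to spare; no verdict is reported.

**What I did:** I gripped the lever and swung it about 83° anticlockwise around the port's axis. I drew the plug out about 68 mm and carried it upright to the rest. There I lowered it until it touched (up to about 11 N), let go and backed straight up.

**Last checks:**

| Check | Measured | Limit |
|---|---|---|
| Hub height above the seat | 0–2 mm | 6 mm |
| Sideways offset of lever top and shank | about 2 mm | 6 mm (hub centre) |
| Position along the groove | about 5 mm from centre | 25 mm |

- The lever is upright and the plug's axis is level along the groove. The gripper is clear, with no force on it.
- The vessel, beaker, bottle and tape look unmoved in the pictures, but I did not measure them again.

**Disagreements:**
- One check of the rest before lowering failed, because my colour mask was too strict for the wrist camera. I judged the alignment from pixel columns instead.
- On contact the tool stood about 3 mm higher than my estimate of the grip radius implied. The plug settled on release.

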